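Brush out the tilted test mould

TASK

Get the mould station ready for the next test: take the long brush out of its caddy and brush out the steel mould that is tilted in the stand, going down until the sprung plate in its bottom clearly gives, three times, and drawing the brush back up to the mouth each time, gently and without shifting the mould's tilt. Stand the brush back in its caddy and put the broken lump of specimen from the bench into the scrap bin; leave everything else where it is.

Things in the scene. Friction and masses are not known exactly. Their poses are not given: they have to be found in the camera images.
- brush_grip (a point): centre of the square wooden grip of the long brush (grip 22 x 22 mm, 60 mm long, at the brush's top end, flat sides facing this point's x and y). The brush stands upright in the caddy, z up along it; it is 205 mm long, about 130 g. Its foot lies 175 mm below this point along -z
- brush_foot (a point): centre of the lower end face of the same brush (z up along the brush). The head is the lowest 80 mm: a stiff core 44 mm across, tapered at the lower end to 32 mm, with soft bristles to 50 mm that give no resistance; above it a 9 mm steel stem
- brush: the whole brush; its origin is the same point as brush_foot
- caddy: grey round plastic pot, open at the top, that holds the brush: fixed to the bench, origin in the centre of its underside, 60 mm high, inside 62 mm across, its inner floor 6 mm above the bench (the brush's foot stands on it); base flange 96 mm across
- mould: the dark steel cylinder hung on two trunnions in the aluminium stand: outside 66 mm across, 130 mm long, bore 52 mm across, open at the upper end only. Origin at its middle, on the tilting axis, 95 mm above the bench; z along the bore and out of the mouth. It leans about 10 to 26 degrees towards the stand's front (-x of the stand); a stiff hinge holds the angle
- mould_mouth (a point): centre of the mould's open mouth, in the plane of the rim; z out of the bore along its axis. 65 mm from the mould's origin
- plate (a joint): how far the sprung plate in the mould's bore (a steel disc 49 mm across) is pushed in from its rest, in m: 0 at rest, at most 0.010; spring 1.5 N per mm. The depth of the plate at rest differs every time, 51 to 98 mm below the mouth along the bore, and is not told: it must be felt with the brush
- stand: aluminium stand of the mould, fixed: base 150 x 170 x 12 mm, origin in the centre of its underside; two uprights 112 mm high at 62 mm either side (along y) of the middle; the front is -x
- chunk_center (a point): centre of the broken lump of grey concrete specimen on the bench: about 50 mm long (x), 32 mm wide (y), 20 to 30 mm high, 70 g; the point lies 14 mm above the bench; grasp it across y
- bin: scrap bin: open steel box 130 x 130 x 50 mm, wall 5 mm, fixed; origin in the centre of its underside
- weight_small: bystander: steel weight with a small knob, 34 mm across, 38 mm high, origin under it
- weight_big: bystander: steel weight with a small knob, 52 mm across, 44 mm high, origin under it
- gauge: bystander: dial gauge lying on its back, 54 mm across, 18 mm high, 35 mm stem to +x, origin under the dial
- spare_mould: bystander: shorter dark steel mould standing upright on the bench, 66 mm across, 75 mm high, not the one to brush; origin under it
- jar: bystander: jar 60 mm across, 85 mm high, origin under it
- wrench: bystander: steel wrench lying on the bench at the left side
- chunk: the same lump; origin in the centre of its underside
Not all that is in view belongs to the job. Leave any pink or yellow look-alike of the chunk alone.

How it is judged:
On the way, in this order (a step that is already met when the one before it is completed fails the run):
1. first stroke down: the brush pushes the sprung plate in by more than 2 mm (value of joint plate above 0.002 m and contact force between brush and mould above 1.5 N), for 0.05 s.
2. first stroke up: the brush's lower end is drawn up to within 35 mm of the mouth, or out of it (z of brush_foot in the frame of mould_mouth above -0.035 m), for 0.05 s.
3. second stroke down: the brush pushes the sprung plate in by more than 2 mm (all of step 1), for 0.05 s.
4. second stroke up: the brush's lower end is drawn up to within 35 mm of the mouth, or out of it (z of brush_foot in the frame of mould_mouth above -0.035 m), for 0.05 s.
5. third stroke down: the brush pushes the sprung plate in by more than 2 mm (all of step 3), for 0.05 s.
6. third stroke up: the brush's lower end is drawn up to within 35 mm of the mouth, or out of it (z of brush_foot in the frame of mould_mouth above -0.035 m), for 0.05 s.
At the end, for the whole second after the job is handed in: the brush stands in its caddy (foot within 15 mm of the caddy's axis and less than 15 mm above the bench, tilt under 0.15 rad) and the lump lies in the scrap bin (its centre within the walls and below 45 mm), both at rest (horizontal distance between brush_foot and caddy below 0.015 m and height (world z) of brush_foot below 0.015 m and angle between brush_grip's own z axis and vertical below 0.15 rad and linear speed of each of brush, chunk below 0.03 m/s and x of chunk_center in the frame of bin between -0.06 and 0.06 m and y of chunk_center in the frame of bin between -0.06 and 0.06 m and height (world z) of chunk_center below 0.045 m); the robot touches nothing.
It fails at once if the brush is forced against the mould or its plate with more than 25 N (contact force between brush and mould above 25 N).
It fails at once if the mould's mouth is shifted by more than 10 mm (distance of mould_mouth from where it was at the start of the episode above 0.01 m).
It fails at once if a bystander (weight, gauge, spare mould, jar or wrench) is moved by more than 30 mm (distance of any of weight_small, weight_big, gauge, spare_mould, jar, wrench from where it was at the start of the episode above 0.03 m).
It also fails if it takes over 72 s, if anything falls off the work surface, if the arm or the gripper's body presses on something with over 40 N, if the wrist force passes 120 N, or if a joint passes its speed limit or range.

ROBOT

A 6-joint arm with a two-finger parallel gripper is mounted at the origin on the work surface. World frame = base frame: x ahead of the robot, y to its left, z up, the work surface at z = 0. Lengths are in m, angles in rad, forces in N, time in s.
With the tool pointing down it reaches from about 0.325 to 0.775 m from the base axis. Payload 5.5 kg.
Tool frame: the origin (TCP) lies midway between the tips of the shut fingers; the grasp point (between the pads) lies 19 mm behind it; z points along the fingers, y is the direction in which the jaws open and shut (so a half turn about z gives the same grasp; the last joint's range is limited). The gripper opens to 85 mm and grips with 20 to 120 N. Pads are 22 mm wide; open, the fingers measure 114 mm over their backs; the gripper's body (76 mm by 85 mm) begins 54 mm behind the grasp point. The pads swing forward as they close: fully open they stand 13 mm farther back than shut.
Start: joints at [-1.406, 0.091, 1.231, -0, 1.82, -0.057], TCP at [0.132, -0.585, 0.231] pointing down, gripper open.
Joint ranges: [-2.87, 2.87], [-0.86, 2.18], [0.17, 2.46], [-1.51, 4.65], [0.06, 2.69], [-2.65, 2.65]. Speed limits (rad/s): [2.57, 2.57, 3.01, 3.14, 3.14, 3.14].

INTERFACE

Orientations are given as [roll, pitch, yaw] about the fixed x, y, z axes, in that order (R = Rz(yaw) Ry(pitch) Rx(roll)).
In Python, from rig import r, viewer, order gives the robot as it stands.
- The arm moves only by the shell command python3 -m creep 'ROWS' [FORCE]. ROWS is JSON, a list of rows, each an object with "travel": the shift along the world's x, y, z in cm, a list of three; "turn": the turn about the world's z in rad; "hand": the finger opening in cm, from 0 to 8.54. A call has exactly 8 rows; each row shifts and turns the commanded pose from where the row before left it; what a row does not reach is not made up. A row lasts 1/12 s, in which the tool goes at most 41.7 mm and 7.16 degrees, less where a joint would pass 70% of its speed; a pose out of reach is approached as far as the arm can. A call with a gripper value outside its range is refused whole. The fingers move at their own pace and stop on an object; FORCE is the grip in N (left out, the last holds). Time passes only in rows, so rows that do not move let the fingers close, or fill a call up. It gives the time, the measured TCP pose, the force and the opening at its end, in the units of the state.
- r.sense(): the state, without advancing time (a new reading comes with each control period).
- viewer.get_image(name): name is "side" or "top"; returns the picture (384x512x3 uint8, blue, green, red); there is no depth.
- viewer.camera_info(name): a dict with "K" (3x3 intrinsics, pixels), "k1" (the pictures are not rectified: a ray, as slopes to the right and down, at radius r is drawn at 1 + k1 r^2 times it, then the intrinsics apply), "R" (3x3) and "t" (3): a world point X has camera coordinates R X + t. Camera axes: x right, y down, z forward; pixel columns grow to the right and rows downward; lengths in m; the calibration is good to about 2 mm. A picture is of the moment at which its call begins. camera_info takes no time and is no camera call.
- order.close_job(): hands the job in, once; it reports no verdict.
The state is a dict: "clock": time; "joint_positions": joint angles; "joint_vel": joint speeds; "tau": joint torques, N m; "tool_pos": TCP position; "eef_rot": TCP orientation; "ft_force": force on the tool from outside, world axes, zero at the start; "ft_torque": the same for the moment, N m; "grip_width": finger opening in m.
Only numpy, scipy, OpenCV 4.12 (cv2) and the standard library are available. Lean on these libraries where they do the work, as an engineer would, in place of code of your own. Each camera call takes 0.05 s, during which the arm holds its last target.

## Working session

There is one attempt and no reset: what is moved stays moved. The work goes in short steps, Python scripts to look and compute and a shell command to move; the robot and the scene stay as the last step left them, time stands still between calls to the robot, and variables do not carry over. Pictures are saved under pics/ and viewed, and the job is handed in when it is done.

```bash
ls; mkdir -p pics; python3 - <<'E'
from rig import r,viewer,order
import cv2
for n in("side","top"):
    cv2.imwrite(f"pics/{n}0.png",viewer.get_image(n)); i=viewer.camera_info(n); print(n,i)
s=r.sense();print(s)
E
```

```text
pics
side {'K': array([[437.05127443,   0.        , 261.61542888],
       [  0.        , 437.05127443, 195.29460543],
       [  0.        ,   0.        ,   1.        ]]), 'k1': -0.0446801018593311, 'R': array([[ 0.99908506, -0.03550266,  0.02384549],
       [ 0.00122346, -0.53360854, -0.84573071],
       [ 0.04274985,  0.84498609, -0.53307688]]), 't': array([-0.56652171,  0.15558625,  1.15871834])}
top {'K': array([[370.28131877,   0.        , 258.226487  ],
       [  0.        , 370.28131877, 195.0466442 ],
       [  0.        ,   0.        ,   1.        ]]), 'k1': -0.1210650487750898, 'R': array([[ 0.00601275, -0.99995035, -0.00794597],
       [-0.98969986, -0.00481417, -0.14307695],
       [ 0.14303159,  0.00872441, -0.98967967]]), 't': array([0.05531249, 0.57190084, 1.30774128])}
{'clock': 0.1, 'joint_positions': array([-1.40571581e+00,  9.17579099e-02,  1.23175879e+00, -1.35108331e-05,
        1.81979288e+00, -5.67112706e-02]), 'joint_vel': array([-0.0010951 , -0.00117377, -0.00339002,  0.00096632,  0.00139464,
       -0.00073637]), 'tau': array([ 3.60501836e-03, -4.60217535e+01, -4.19218361e+01,  5.63896356e-05,
        1.06899100e-02,  1.69656477e-05]), 'tool_pos': array([ 0.13193285, -0.58505854,  0.23028307]), 'eef_rot': array([-3.13987774e+00, -8.42381256e-05,  2.21788402e-01]), 'ft_force': array([-0.59354127,  0.73895226,  0.87610335]), 'ft_torque': array([0.04275916, 0.02801824, 0.01151827]), 'grip_width': 0.08542493713456485}
```

View pics/side0.png

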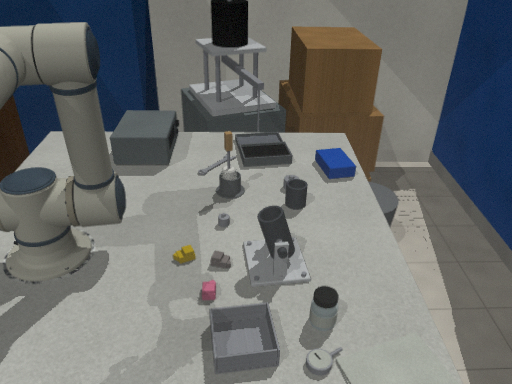

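View pics/top0.png

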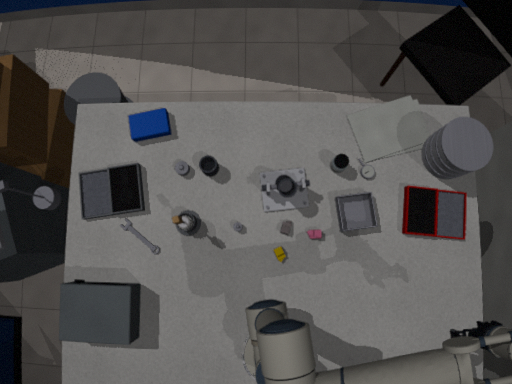

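```bash
cat > h.py <<'E'
import numpy as np, cv2
from rig import r,viewer,order
def ray(n,u,v):
    i=viewer.camera_info(n); p=cv2.undistortPoints(np.array([[[u,v]]],float),i["K"],np.array([i["k1"],0,0,0.]))[0,0]
    return -i["R"].T@i["t"], i["R"].T@np.array([p[0],p[1],1.])
def atz(n,u,v,z):
    o,d=ray(n,u,v); return o+d*(z-o[2])/d[2]
def tri(us,ut):
    A=np.zeros((3,3));b=np.zeros(3);L=[]
    for n,u in(("side",us),("top",ut)):
        o,d=ray(n,*u);d=d/np.linalg.norm(d);P=np.eye(3)-np.outer(d,d);A+=P;b+=P@o;L.append((o,P))
    X=np.linalg.solve(A,b);return X,[np.linalg.norm(P@(X-o)) for o,P in L]
def proj(n,X):
    i=viewer.camera_info(n); X=np.atleast_2d(np.array(X,float))
    return cv2.projectPoints(X,cv2.Rodrigues(i["R"])[0],i["t"],i["K"],np.array([i["k1"],0,0,0.]))[0][:,0]
def crop(n,name,x,y,w,h,k,img=None):
    im=viewer.get_image(n) if img is None else img
    cv2.imwrite("pics/"+name,cv2.resize(im[y:y+h,x:x+w],None,fx=k,fy=k,interpolation=cv2.INTER_CUBIC))
E
python3 - <<'E'
from h import *
s=cv2.imread("pics/side0.png");t=cv2.imread("pics/top0.png")
crop("side","s1.png",160,120,160,120,5,s)
crop("side","s2.png",160,200,160,120,5,s)
crop("top","t1.png",160,140,160,120,5,t)
crop("top","t2.png",230,150,160,120,5,t)
E
```

```text
(no output)
```

View pics/s1.png

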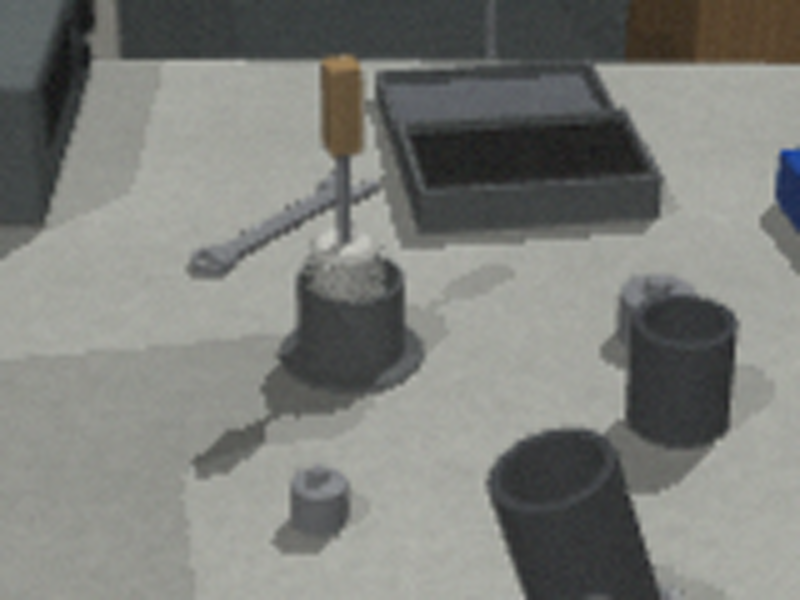

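View pics/s2.png

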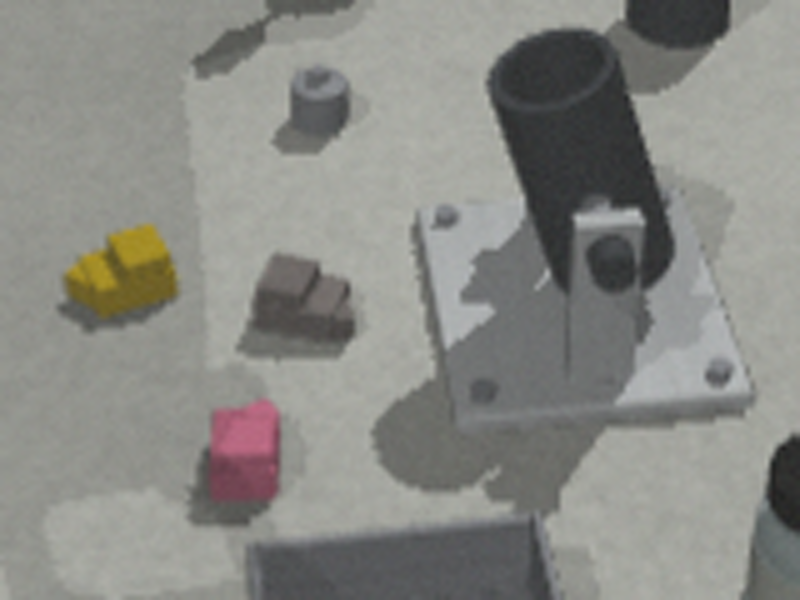

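View pics/t1.png

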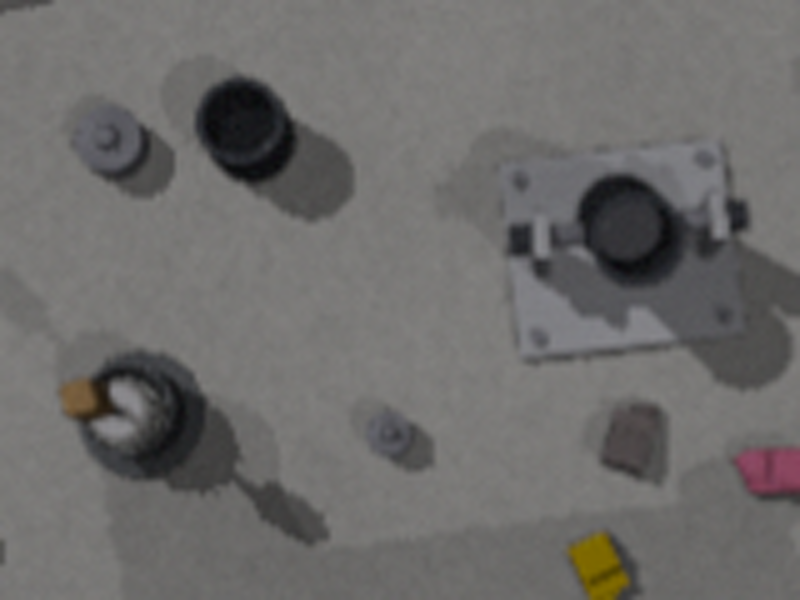

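View pics/t2.png

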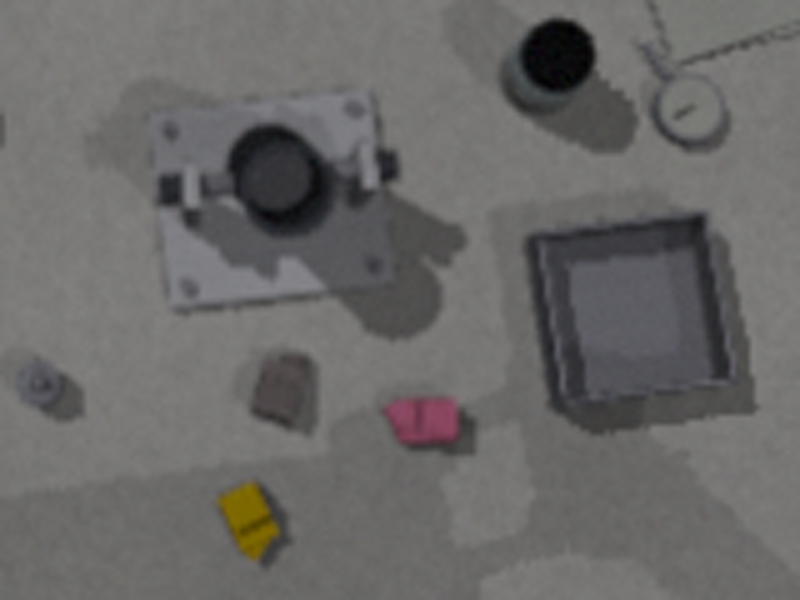

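```bash
python3 - <<'E'
from h import *
np.set_printoptions(precision=4,suppress=True)
print("cams",ray("side",0,0)[0],ray("top",0,0)[0])
print("grip top",tri((228.2,132.4),(176,219.6)))
print("mouth",tri((270.8,214),(285.4,185)))
for n,c in(("t",[(505,165),(720,143),(744,332),(522,360)]),):
    P=[atz("top",160+u/5,140+v/5,0.012) for u,v in c];print(np.array(P),np.mean(P,0))
    for i in range(4):print(np.linalg.norm(P[i]-P[(i+1)%4]))
print("caddy rim top",tri((160+351/5,120+274/5),(160+138/5,140+402/5)))
print("chunk",atz("top",160+635/5,140+438/5,.026),atz("side",160+302/5,200+290/5,.014),tri((160+302/5,200+290/5),(160+635/5,140+440/5)))
P=[atz("top",230+u/5,150+v/5,0.05) for u,v in [(530,237),(706,215),(735,380),(558,402)]];print("bin",np.array(P),np.mean(P,0))
E
```

```text
cams [ 0.5163 -0.9162  0.7628] [0.3786 0.0467 1.3765]
grip top (array([0.469 , 0.3178, 0.2112]), [np.float64(0.002029948860084749), np.float64(0.002029948860084866)])
mouth (array([ 0.5874, -0.0336,  0.1521]), [np.float64(0.002627961315856509), np.float64(0.0026279613158565413)])
[[ 0.6596  0.0488  0.012 ]
 [ 0.6774 -0.1132  0.012 ]
 [ 0.5342 -0.1293  0.012 ]
 [ 0.5126  0.0355  0.012 ]] [ 0.5959 -0.0396  0.012 ]
0.16292805557673865
0.14409294371325887
0.16616762053836726
0.14760567019823592
caddy rim top (array([0.4754, 0.3091, 0.0675]), [np.float64(1.8713719062566138e-05), np.float64(1.8713719062439368e-05)])
chunk [ 0.4545 -0.047   0.026 ] [ 0.4577 -0.0365  0.014 ] (array([ 0.4558, -0.0469,  0.0226]), [np.float64(0.00256745922941129), np.float64(0.0025674592294111995)])
bin [[ 0.5631 -0.224   0.05  ]
 [ 0.5799 -0.3546  0.05  ]
 [ 0.4593 -0.3719  0.05  ]
 [ 0.4436 -0.2418  0.05  ]] [ 0.5115 -0.2981  0.05  ]
```

```bash
cat >> h.py <<'E'
def mould(c,yaw,th):
    x=np.array([np.cos(yaw),np.sin(yaw),0]);y=np.array([-np.sin(yaw),np.cos(yaw),0]);z=np.array([0,0,1.])
    a=-np.sin(th)*x+np.cos(th)*z; xp=np.cos(th)*x+np.sin(th)*z
    return np.array(c),xp,y,a
def ring(c,x,y,a,h,rad,n=60):
    t=np.linspace(0,2*np.pi,n); return c+a*h+rad*(np.cos(t)[:,None]*x+np.sin(t)[:,None]*y)
E
python3 - <<'E'
from h import *
s=cv2.imread("pics/side0.png");t=cv2.imread("pics/top0.png")
def ov(im,n,x0,y0,k,w,h,c,yaw,th):
    I=cv2.resize(im[y0:y0+h,x0:x0+w],None,fx=k,fy=k,interpolation=cv2.INTER_CUBIC)
    m=mould(c,yaw,th)
    base=np.array(c)*[1,1,0]; 
    cor=[base+m[2]*sy*.085+np.array([np.cos(yaw),np.sin(yaw),0])*sx*.075+[0,0,.012] for sx,sy in((1,1),(1,-1),(-1,-1),(-1,1))]
    for pts,col in((ring(*m,.065,.033),(0,255,0)),(ring(*m,.065,.026),(0,255,255)),(ring(*m,-.065,.033),(0,0,255)),(cor,(255,0,0))):
        p=((proj(n,pts)-[x0,y0]+.5)*k-.5); cv2.polylines(I,[np.round(p).astype(np.int32)],True,col,1)
    return I
for j,th in enumerate((.2,.3,.4)):
  a=ov(s,"side",235,195,5,80,90,(.596,-.0396,.095),.11,th);b=ov(t,"top",245,155,5,80,90,(.596,-.0396,.095),.11,th)
  cv2.imwrite(f"pics/ov{j}.png",np.hstack([a,b]))
E
```

```text
(no output)
```

View pics/ov1.png

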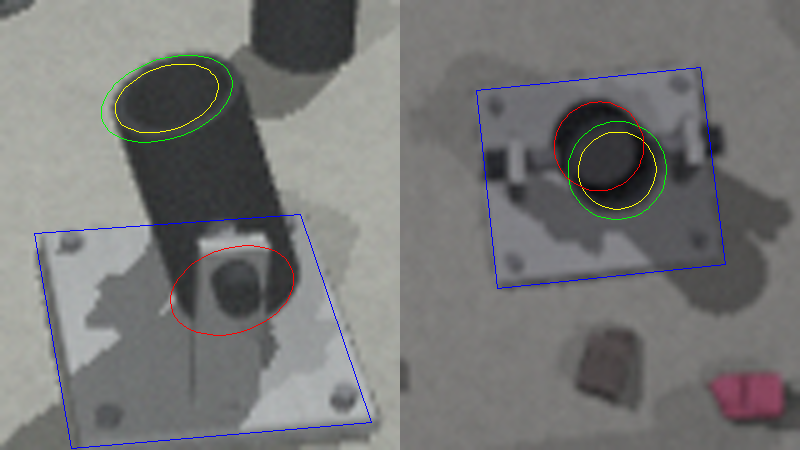

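View pics/ov2.png

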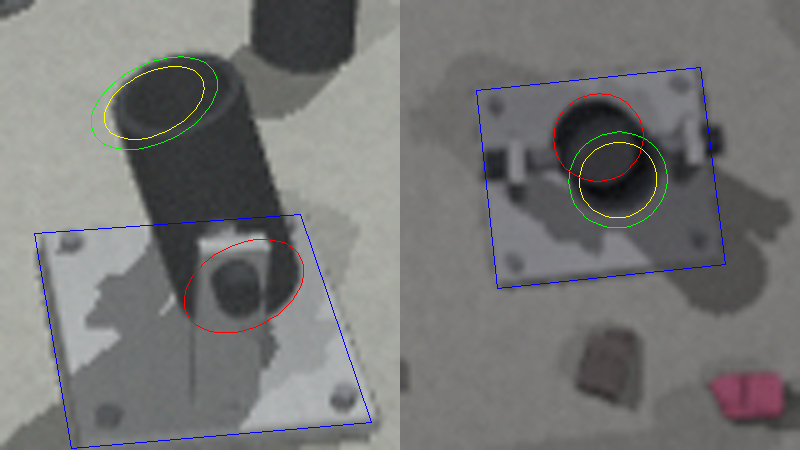

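```bash
cat >> h.py <<'E'
def ov(im,n,x0,y0,k,w,h,c,yaw,th,g=1.,sh=(0,0)):
    I=cv2.resize(im[y0:y0+h,x0:x0+w],None,fx=k,fy=k,interpolation=cv2.INTER_CUBIC)
    I=np.clip(255*(I/255.)**g,0,255).astype(np.uint8)
    m=mould(c,yaw,th); xx=np.array([np.cos(yaw),np.sin(yaw),0])
    base=np.array(c)*[1,1,0]
    cor=[base+m[2]*sy*.085+xx*sx*.075+[0,0,.012] for sx,sy in((1,1),(1,-1),(-1,-1),(-1,1))]
    for pts,col in((ring(*m,.065,.033),(0,255,0)),(ring(*m,.065,.026),(0,255,255)),(ring(*m,-.065,.033),(0,0,255)),(cor,(255,0,0))):
        p=((proj(n,pts)+sh-[x0,y0]+.5)*k-.5); cv2.polylines(I,[np.round(p).astype(np.int32)],True,col,1)
    return I
E
python3 - <<'E'
from h import *
s=cv2.imread("pics/side0.png");t=cv2.imread("pics/top0.png")
c=(.596,-.0396,.095)
for j,th in enumerate((.2,.25,.3)):
  a=ov(s,"side",245,200,8,50,70,c,.11,th,.6,(1.6,.8));b=ov(t,"top",260,165,8,50,70,c,.11,th,.45)
  cv2.imwrite(f"pics/ow{j}.png",np.hstack([a,b]))
cv2.imwrite("pics/owr.png",np.clip(255*(cv2.resize(t[165:220,250:320],None,fx=10,fy=10,interpolation=cv2.INTER_CUBIC)/255.)**.45,0,255).astype(np.uint8))
E
```

```text
(no output)
```

View pics/ow0.png

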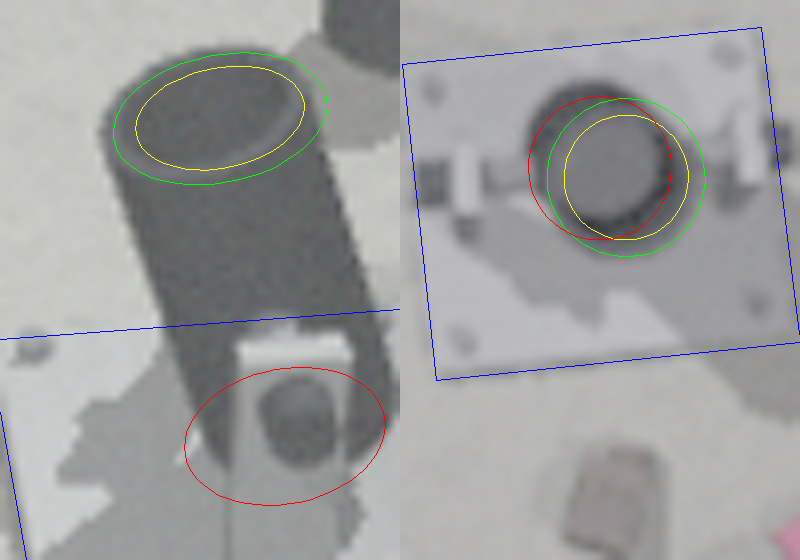

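View pics/ow1.png

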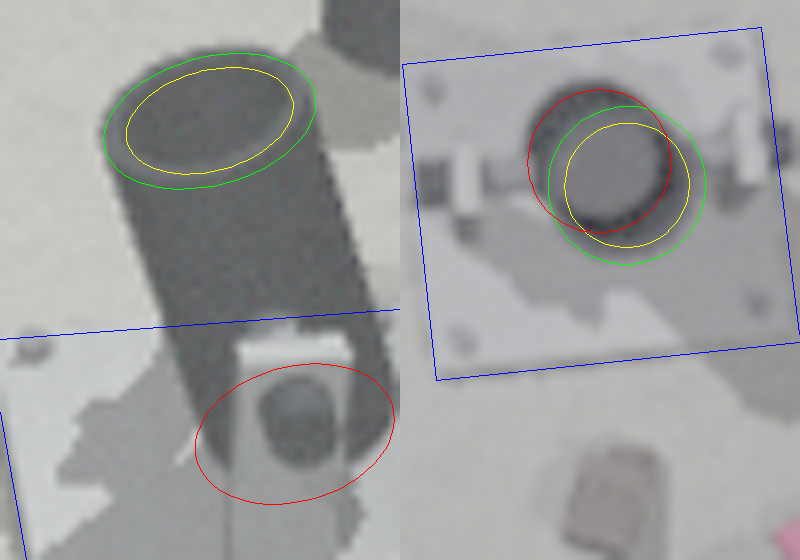

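View pics/ow2.png

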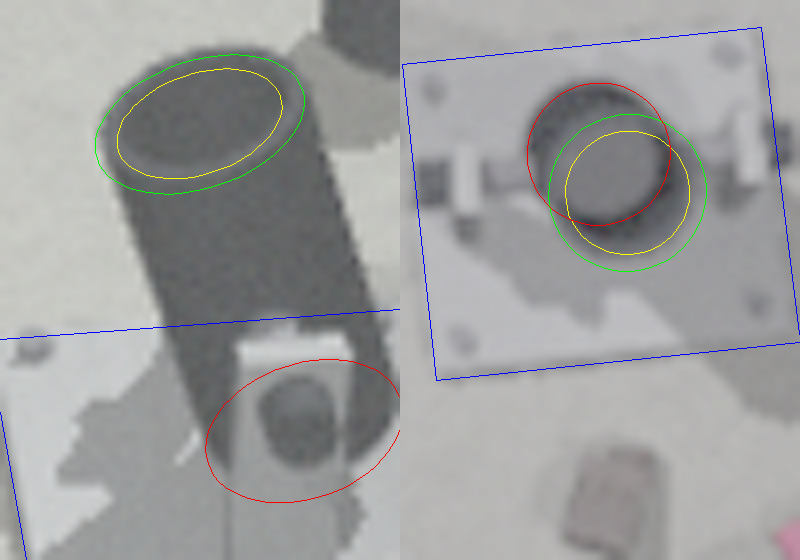

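View pics/owr.png

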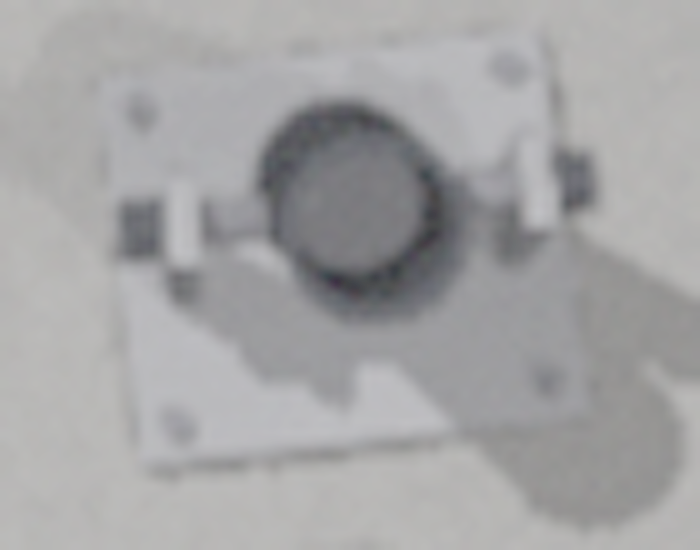

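```bash
python3 - <<'E'
from h import *
s=cv2.imread("pics/side0.png")
g=lambda I:np.clip(255*(I/255.)**.5,0,255).astype(np.uint8)
cv2.imwrite("pics/sr.png",g(cv2.resize(s[200:290,240:312],None,fx=10,fy=6.6,interpolation=cv2.INTER_CUBIC)))
cv2.imwrite("pics/sr2.png",g(cv2.resize(s[200:250,250:300],None,fx=12,fy=12,interpolation=cv2.INTER_CUBIC)))
E
```

```text
(no output)
```

View pics/sr.png

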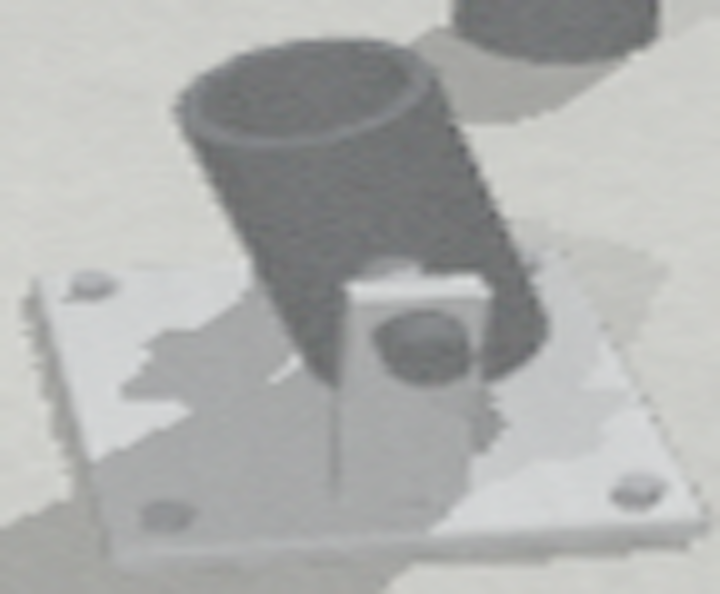

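View pics/sr2.png

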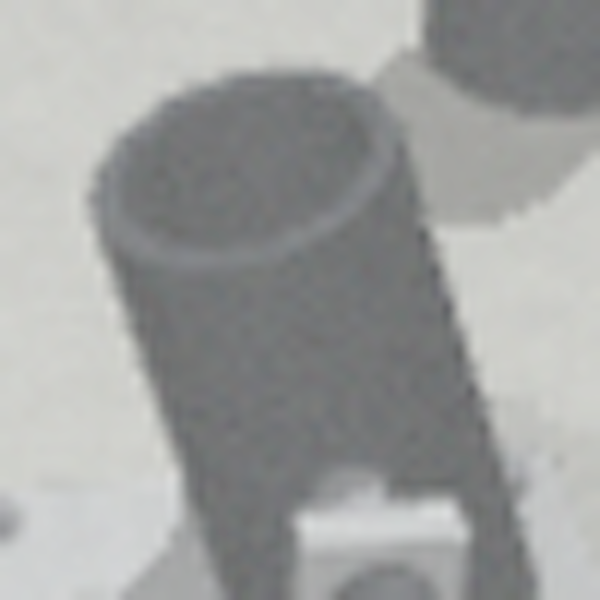

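```bash
cat > fit.py <<'E'
from h import *
from scipy.optimize import least_squares
np.set_printoptions(precision=4,suppress=True)
q=lambda P,k,x,y:[((u+.5)/k[0]-.5+x,(v+.5)/k[1]-.5+y) for u,v in P]
rimS=np.array(q([(97,190),(150,112),(200,83),(270,70),(350,85),(405,150),(110,235),(150,258),(210,266),(290,248),(350,215),(395,170)],(12,12),250,200))
baseS=np.array(q([(705,523),(113,553),(37,280)],(10,6.6),240,200)) # top-face corners: (+x,-y),(-x,-y),(-x,+y)
baseT=np.array(q([(97,75),(545,25),(592,410),(145,465)],(10,10),250,165)) # ++,+-,--,-+
rimTx=[250+460/10-.5,250+260/10-.5]; rimTy=165+323/10-.5; botTy=165+100/10-.5
def res(p,full=False):
    cx,cy,yaw,th,su,sv=p
    m=mould((cx,cy,.095),yaw,th);xx=np.array([np.cos(yaw),np.sin(yaw),0])
    C=lambda sx,sy:np.array([cx,cy,.012])+xx*.075*sx+m[2]*.085*sy
    e=[]
    bs=proj("side",[C(1,-1),C(-1,-1),C(-1,1)])+[su,sv]; e.append((bs-baseS).ravel())
    bt=proj("top",[C(1,1),C(1,-1),C(-1,-1),C(-1,1)]); e.append((bt-baseT).ravel())
    rs=proj("side",ring(*m,.065,.033,400))+[su,sv]
    e.append(np.array([np.min(np.linalg.norm(rs-a,axis=1)) for a in rimS]))
    rt=proj("top",ring(*m,.065,.033,400)); rb=proj("top",ring(*m,-.065,.033,400))
    e.append([rt[:,0].max()-rimTx[0],min(rt[:,0].min(),rb[:,0].min())-rimTx[1],rt[:,1].max()-rimTy,min(rt[:,1].min(),rb[:,1].min())-botTy])
    e.append([su/2,sv/2])
    return e if full else np.concatenate(e)
for w in (0.1,.25,.4):
    o=least_squares(res,[.597,-.038,.11,w,0,0],loss="soft_l1",x_scale=[.01,.01,.1,.1,1,1]);print(o.x,o.cost)
for e in res(o.x,True):print(np.array(e))
m=mould((o.x[0],o.x[1],.095),o.x[2],o.x[3]);print("mouth",m[0]+.065*m[3],"axis",m[3])
E
python3 fit.py
```

```text
[ 0.5998 -0.037   0.1126  0.2678  0.1289  0.1315] 3.535356429517517
[ 0.5998 -0.037   0.1126  0.2678  0.1288  0.1316] 3.535356474015538
[ 0.5998 -0.037   0.1126  0.2678  0.1289  0.1315] 3.5353564313519894
[ 0.28   -0.4266 -0.2938  0.2667 -0.4641 -1.2578]
[-0.13   -0.4048 -0.1066 -0.1319  0.2143  0.6842 -0.6049  0.106 ]
[0.4468 0.1448 0.0898 0.2571 0.8879 0.1063 0.3084 0.3729 0.3546 0.554
 0.656  0.3495]
[ 1.4938 -0.744  -0.0779 -0.0797]
[0.0644 0.0657]
mouth [ 0.5827 -0.039   0.1577] axis [-0.263  -0.0297  0.9643]
```

```bash
python3 - <<'E'
from h import *
s=cv2.imread("pics/side0.png");t=cv2.imread("pics/top0.png")
g=lambda I:np.clip(255*(I/255.)**.6,0,255).astype(np.uint8)
a=cv2.resize(s[125:200,210:250],None,fx=8,fy=8,interpolation=cv2.INTER_CUBIC)
b=cv2.resize(t[205:240,165:205],None,fx=12,fy=12,interpolation=cv2.INTER_CUBIC)
I=np.zeros((600,800,3),np.uint8);I[:600,:320]=a;I[:420,320:]=b
cv2.imwrite("pics/br.png",g(I))
E
```

```text
(no output)
```

View pics/br.png

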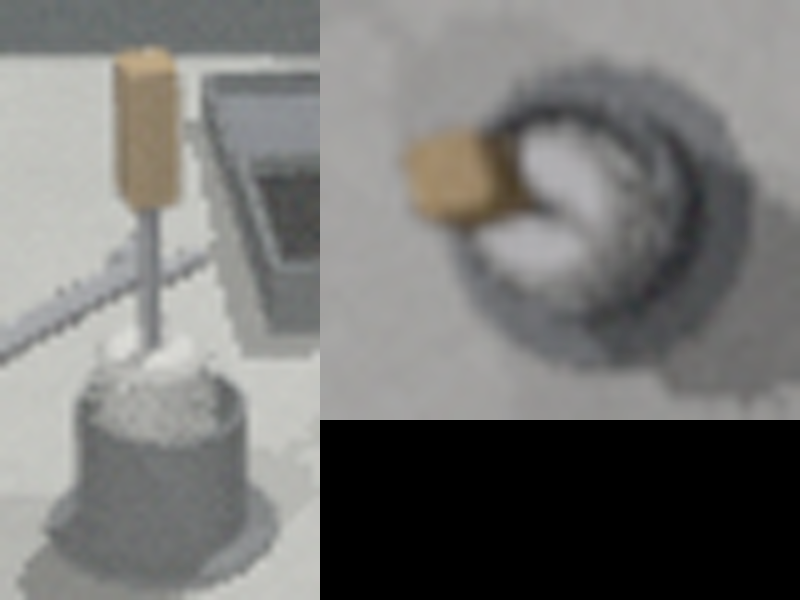

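```bash
python3 - <<'E'
from h import *
np.set_printoptions(precision=4,suppress=True)
print("flange",atz("top",165+283.5/12-.5,205+215.5/12-.5,.004))
# side: flange left 45 right 278, bottom 585 ; 
print("side flange bottom",atz("side",210+162/8-.5,125+586/8-.5,0.0), "expect y-48mm")
print("L/R",atz("side",210+45/8-.5,125+528/8-.5,0.004),atz("side",210+278/8-.5,125+523/8-.5,0.004))
for z in (.211,): print("gt",atz("top",165+136.5/12-.5,205+175.5/12-.5,z),atz("side",210+145/8-.5,125+62/8-.5,z))
P=[atz("top",165+(u-320)/12-.5,205+v/12-.5,.211) for u,v in((415,140),(485,130),(497,205),(425,220))];P=np.array(P);print(P,P.mean(0))
d=P-np.roll(P,-1,0);print(np.degrees(np.arctan2(d[:,1],d[:,0])),np.linalg.norm(d,axis=1))
# stem bottom side (150,345)
print(proj("side",[[.469,.318,.086],[.473,.31,.086]]),210+150/8-.5,125+345/8-.5)
E
```

```text
flange [0.4724 0.3196 0.004 ]
side flange bottom [0.4737 0.2778 0.    ] expect y-48mm
L/R [0.4246 0.3159 0.004 ] [0.5207 0.3201 0.004 ]
gt [0.4685 0.3181 0.211 ] [0.4692 0.32   0.211 ]
[[0.4778 0.3296 0.211 ]
 [0.4807 0.3109 0.211 ]
 [0.4608 0.307  0.211 ]
 [0.4566 0.3262 0.211 ]] [0.469  0.3184 0.211 ]
[  98.5538   11.0693  -77.7767 -170.7784] [0.0189 0.0202 0.0196 0.0215]
[[228.2062 168.4088]
 [229.3878 169.6193]] 228.25 167.625
```

```bash
python3 -m creep '[{"travel":[3,2.6,1],"turn":0,"hand":8.5},{"travel":[3,2.6,1],"turn":0,"hand":8.5},{"travel":[3,2.6,1],"turn":0,"hand":8.5},{"travel":[3,2.6,1],"turn":0,"hand":8.5},{"travel":[3,2.6,1],"turn":0,"hand":8.5},{"travel":[3,2.6,1],"turn":0,"hand":8.5},{"travel":[3,2.6,0],"turn":0,"hand":8.5},{"travel":[3,2.6,0],"turn":0,"hand":8.5}]'
python3 -m creep '[{"travel":[2,3.6,0],"turn":0,"hand":8.5},{"travel":[2,3.6,0],"turn":0,"hand":8.5},{"travel":[2,3.6,0],"turn":0,"hand":8.5},{"travel":[2,3.6,0],"turn":-0.04,"hand":8.5},{"travel":[1,4,0],"turn":0,"hand":8.5},{"travel":[0.7,4,0],"turn":0,"hand":8.5},{"travel":[0,4,0],"turn":0,"hand":8.5},{"travel":[0,4,0],"turn":0,"hand":8.5}]'
```

```text
clock: 0.77
tool_pos: [0.3732, -0.3759, 0.2919]
eef_rot: [3.14, -0.001, 0.222]
ft_force: [0.8, -2.0, -0.5]
grip_width: 0.085
clock: 1.43
tool_pos: [0.4688, -0.0713, 0.2905]
eef_rot: [-3.141, 0.001, 0.182]
ft_force: [-0.5, -0.3, -0.2]
grip_width: 0.0851
```

```bash
python3 -m creep '[{"travel":[0,4,0],"turn":0,"hand":8.5},{"travel":[0,4,0],"turn":0,"hand":8.5},{"travel":[0,4,0],"turn":0,"hand":8.5},{"travel":[0,4,0],"turn":0,"hand":8.5},{"travel":[0,4,0],"turn":0,"hand":8.5},{"travel":[0,4,0],"turn":0,"hand":8.5},{"travel":[0,4,0],"turn":0,"hand":8.5},{"travel":[0,4,0],"turn":0,"hand":8.5}]'
python3 -m creep '[{"travel":[0,4,0],"turn":0,"hand":8.5},{"travel":[0,3,0],"turn":0,"hand":8.5},{"travel":[0,0.1,-1.2],"turn":0,"hand":8.5},{"travel":[0,0,-2.2],"turn":0,"hand":8.5},{"travel":[0,0,-1],"turn":0,"hand":8.5},{"travel":[0,0,0],"turn":0,"hand":8.5},{"travel":[0,0,0],"turn":0,"hand":8.5},{"travel":[0,0,0],"turn":0,"hand":8.5}]'
python3 - <<'E'
from h import *
a=viewer.get_image("side");b=viewer.get_image("top")
I=np.zeros((600,800,3),np.uint8)
I[:600,:400]=cv2.resize(a[90:190,190:257],(400,600),interpolation=cv2.INTER_CUBIC);I[:400,400:]=cv2.resize(b[190:250,150:210],(400,400),interpolation=cv2.INTER_CUBIC)
cv2.imwrite("pics/a1.png",I)
E
```

```text
clock: 2.1
tool_pos: [0.4684, 0.2487, 0.2909]
eef_rot: [3.141, 0.0, 0.182]
ft_force: [0.3, -1.0, 1.4]
grip_width: 0.0851
clock: 2.77
tool_pos: [0.4693, 0.3173, 0.2484]
eef_rot: [-3.141, -0.001, 0.181]
ft_force: [0.3, 0.3, 0.5]
grip_width: 0.085
```

View pics/a1.png

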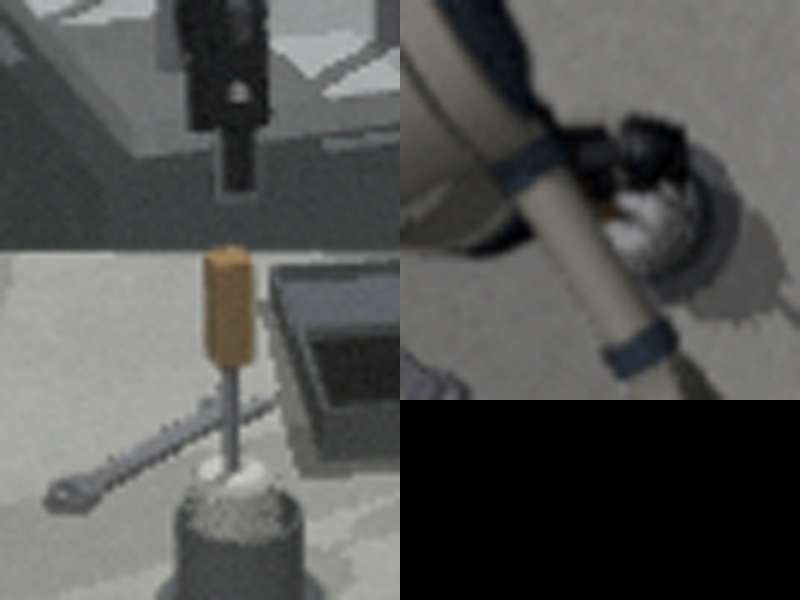

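```bash
python3 - <<'E'
from h import *
print(proj("side",[[.469,.317,.248],[.469,.275,.258],[.469,.318,.211],[.469,.31,.181]]), 190+237/5.97, 90+195/6,190+229/5.97)
E
```

```text
[[227.32417613 121.3498336 ]
 [226.81512277 123.75561508]
 [227.54014598 132.52035328]
 [227.62478972 142.56269037]] 229.69849246231155 122.5 228.35845896147404
```

```bash
python3 -m creep '[{"travel":[0,0.1,-2],"turn":0,"hand":8.5},{"travel":[0,0,-2],"turn":0,"hand":8.5},{"travel":[0,0,-2],"turn":0,"hand":8.5},{"travel":[0,0,-1.6],"turn":0,"hand":8.5},{"travel":[0,0,-1],"turn":0,"hand":8.5},{"travel":[0,0,0],"turn":0,"hand":8.5},{"travel":[0,0,0],"turn":0,"hand":4},{"travel":[0,0,0],"turn":0,"hand":1.8}]' 30
python3 -m creep '[{"travel":[0,0,0],"turn":0,"hand":1.8},{"travel":[0,0,0],"turn":0,"hand":1.8},{"travel":[0,0,0],"turn":0,"hand":1.8},{"travel":[0,0,0],"turn":0,"hand":1.8},{"travel":[0,0,0],"turn":0,"hand":1.8},{"travel":[0,0,0],"turn":0,"hand":1.8},{"travel":[0,0,0],"turn":0,"hand":1.8},{"travel":[0,0,0],"turn":0,"hand":1.8}]'
```

```text
clock: 3.53
tool_pos: [0.4696, 0.3189, 0.1631]
eef_rot: [-3.141, -0.002, 0.182]
ft_force: [-0.2, 0.1, 0.9]
grip_width: 0.0636
clock: 4.2
tool_pos: [0.4693, 0.3189, 0.1622]
eef_rot: [-3.141, -0.002, 0.182]
ft_force: [-0.0, 0.6, 6.6]
grip_width: 0.0217
```

```bash
python3 -m creep '[{"travel":[0,0,1],"turn":0,"hand":1.8},{"travel":[0,0,1.4],"turn":0,"hand":1.8},{"travel":[0,0,1.5],"turn":0,"hand":1.8},{"travel":[0,0,0],"turn":0,"hand":1.8},{"travel":[0,0,0],"turn":0,"hand":1.8},{"travel":[-0.5,-0.1,0],"turn":0,"hand":1.8},{"travel":[-0.5,-0.1,0],"turn":0,"hand":1.8},{"travel":[-0.5,-0.1,0],"turn":0,"hand":1.8}]' 25
python3 -m creep '[{"travel":[-0.5,-0.1,0],"turn":0,"hand":1.8},{"travel":[-0.5,-0.1,0],"turn":0,"hand":1.8},{"travel":[-0.4,-0.07,0],"turn":0,"hand":1.8},{"travel":[-0.4,-0.07,0],"turn":0,"hand":1.8},{"travel":[-0.4,-0.07,0],"turn":0,"hand":1.8},{"travel":[0,0,0],"turn":0,"hand":1.8},{"travel":[0,0,0],"turn":0,"hand":1.8},{"travel":[0,0,0],"turn":0,"hand":1.8}]'
python3 - <<'E'
from h import *
a=viewer.get_image("side");print(r.sense()["ft_force"],r.sense()["ft_torque"])
crop("side","a2.png",190,90,100,100,6,a)
E
```

```text
clock: 4.87
tool_pos: [0.4538, 0.3155, 0.1996]
eef_rot: [3.141, -0.0, 0.182]
ft_force: [2.7, -0.1, -0.7]
grip_width: 0.0216
clock: 5.53
tool_pos: [0.4317, 0.3115, 0.2003]
eef_rot: [3.142, 0.001, 0.182]
ft_force: [0.1, 0.2, -2.1]
grip_width: 0.0217
[ 0.55180552  0.35239718 -1.26339395] [-0.02003573 -0.15539738 -0.00943436]
```

View pics/a2.png

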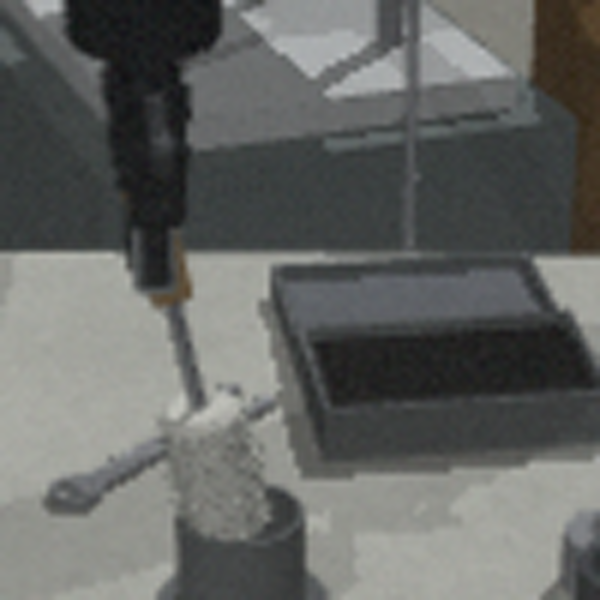

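```bash
cat >> h.py <<'E'
def tilt_fit(stem,tcp,yaw,n="side"):
    # stem pixels; tcp; jaw normal plane through grasp point, direction in-plane
    g=np.array(tcp)+[0,0,.019]; x=np.array([np.cos(yaw),np.sin(yaw),0]);y=np.array([-x[1],x[0],0]);out=[]
    for u in stem:
        o,d=ray(n,*u);p=o+d*((g-o)@y)/(d@y);q=p-g;out.append((q@x,q[2]))
    return np.array(out)
E
python3 - <<'E'
from h import *
f=lambda u,v:(190+(u+.5)/6-.5,90+(v+.5)/6-.5)
o=tilt_fit([f(176,308),f(188,355),f(200,402)],(.4317,.3115,.2003),.182);print(o,np.arctan2(o[:,0],-o[:,1]))
E
```

```text
[[ 0.01067506 -0.03451234]
 [ 0.01618844 -0.06172246]
 [ 0.0218249  -0.08955364]] [0.29997732 0.25650058 0.23904764]
```

```bash
python3 -m creep '[{"travel":[-0.4,-0.07,0],"turn":0,"hand":1.8},{"travel":[-0.4,-0.07,0],"turn":0,"hand":1.8},{"travel":[-0.3,-0.06,0],"turn":0,"hand":1.8},{"travel":[0,0,0],"turn":0,"hand":1.8},{"travel":[0,0,0],"turn":0,"hand":1.8},{"travel":[0,0,1],"turn":0,"hand":1.8},{"travel":[0,0,1.5],"turn":0,"hand":1.8},{"travel":[0,0,1.5],"turn":0,"hand":1.8}]' 25
python3 -m creep '[{"travel":[0,0,2],"turn":0,"hand":1.8},{"travel":[0,0,2],"turn":0,"hand":1.8},{"travel":[0,0,2],"turn":0,"hand":1.8},{"travel":[0,0,2],"turn":0,"hand":1.8},{"travel":[0,0,1],"turn":0,"hand":1.8},{"travel":[0,0,0],"turn":0,"hand":1.8},{"travel":[0,0,0],"turn":0,"hand":1.8},{"travel":[0,0,0],"turn":0,"hand":1.8}]'
python3 - <<'E'
from h import *
a=viewer.get_image("side");print(r.sense()["ft_force"],r.sense()["ft_torque"])
crop("side","a3.png",180,60,100,100,6,a)
E
```

```text
clock: 6.25
tool_pos: [0.4202, 0.3094, 0.2407]
eef_rot: [3.141, 0.003, 0.182]
ft_force: [-0.5, 0.3, -1.3]
grip_width: 0.0215
clock: 6.92
tool_pos: [0.4207, 0.3095, 0.3288]
eef_rot: [3.141, 0.002, 0.182]
ft_force: [0.2, 0.4, -1.8]
grip_width: 0.0213
[ 0.05005769 -1.27698886 -2.05944237] [ 0.02237678 -0.00812238  0.04064156]
```

View pics/a3.png

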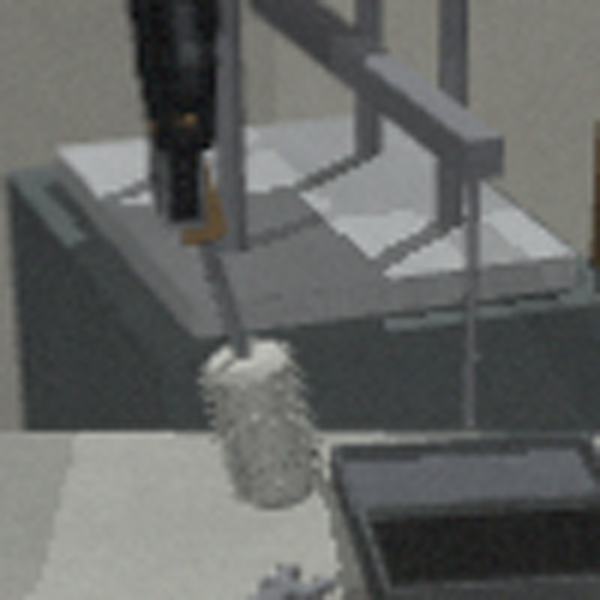

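```bash
python3 - <<'E'
from h import *
f=lambda u,v:(180+(u+.5)/6-.5,60+(v+.5)/6-.5)
o=tilt_fit([f(206,248),f(225,300),f(241,350),f(276,492)],(.4207,.3095,.3288),.182);print(o,np.arctan2(o[:,0],-o[:,1]))
d=o[1:]-o[0];print(d[:,0]/-d[:,1])
E
```

```text
[[ 0.01067081 -0.03382674]
 [ 0.01917502 -0.06107931]
 [ 0.02641067 -0.0878369 ]
 [ 0.04247914 -0.16691673]] [0.30557466 0.30419292 0.29207918 0.24920286]
[0.31205148 0.29142399 0.23899861]
```

```bash
python3 -m creep '[{"travel":[0.4,-1.2,0.3],"turn":-0.07,"hand":1.8},{"travel":[0.8,-2.4,0.3],"turn":0,"hand":1.8},{"travel":[1,-3.2,0],"turn":0,"hand":1.8},{"travel":[1,-3.4,0],"turn":0,"hand":1.8},{"travel":[1,-3.4,0],"turn":0,"hand":1.8},{"travel":[1.1,-3.4,0],"turn":0,"hand":1.8},{"travel":[1.1,-3.4,0],"turn":0,"hand":1.8},{"travel":[1.1,-3.4,0],"turn":0,"hand":1.8}]' 25
python3 -m creep '[{"travel":[1.1,-3.4,0],"turn":0,"hand":1.8},{"travel":[1.1,-3.4,0],"turn":0,"hand":1.8},{"travel":[1,-2.6,0],"turn":0,"hand":1.8},{"travel":[0.4,-1.6,0],"turn":0,"hand":1.8},{"travel":[0,0,0],"turn":0,"hand":1.8},{"travel":[0,0,0],"turn":0,"hand":1.8},{"travel":[0,0,0],"turn":0,"hand":1.8},{"travel":[0,0,0],"turn":0,"hand":1.8}]'
python3 - <<'E'
from h import *
a=viewer.get_image("side");b=viewer.get_image("top");print(r.sense()["ft_force"],r.sense()["ft_torque"])
cv2.imwrite("pics/a4s_raw.png",a);cv2.imwrite("pics/a4t_raw.png",b)
crop("side","a4s.png",210,120,100,130,6,a[:, :]); crop("top","a4t.png",240,150,80,80,7,b)
I=cv2.imread("pics/a4s.png")[:600];cv2.imwrite("pics/a4s.png",I)
E
```

```text
clock: 7.63
tool_pos: [0.4958, 0.0699, 0.3348]
eef_rot: [-3.141, 0.002, 0.112]
ft_force: [0.4, 0.4, -2.2]
grip_width: 0.0215
clock: 8.3
tool_pos: [0.5317, -0.0373, 0.3361]
eef_rot: [-3.141, 0.0, 0.113]
ft_force: [-0.3, 0.6, -1.5]
grip_width: 0.0217
[-0.43653002  0.13586633 -1.38415429] [0.03178801 0.02383561 0.03965181]
```

View pics/a4s.png

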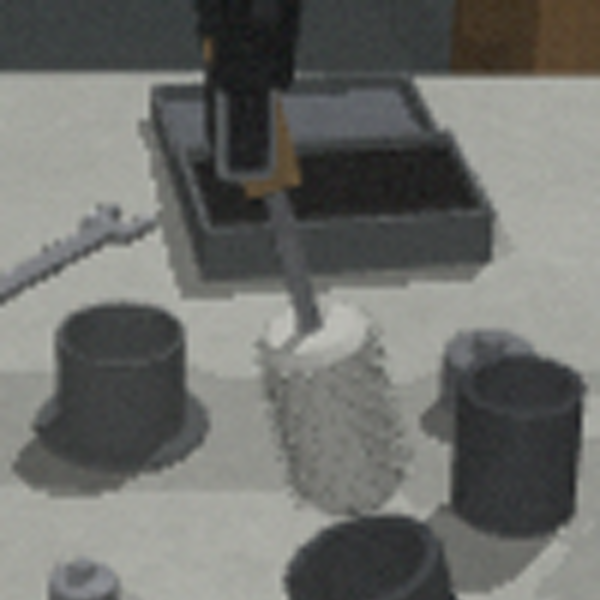

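View pics/a4t.png

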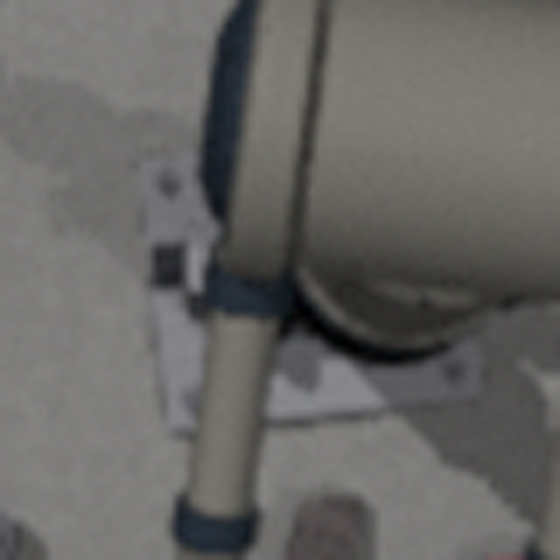

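```bash
cat >> h.py <<'E'
def brov(im,tcp,yaw,tilt,dx=0,dz=.019,x0=210,y0=120,k=6,w=100,h=100,da=0,lean=0):
    I=cv2.resize(im[y0:y0+h,x0:x0+w],None,fx=k,fy=k,interpolation=cv2.INTER_CUBIC)
    m=mould((0,0,0),yaw,tilt); xx=np.array([np.cos(yaw),np.sin(yaw),0]); g=np.array(tcp)+[0,0,dz]+xx*dx
    foot=g-(.175+da)*m[3]; mm=(foot,)+m[1:]
    for hh,rad,c in((0,.016,(0,0,255)),(.08,.025,(0,255,0)),(.02,.025,(0,255,255)),(.08,.0045,(255,0,0)),(.145,.0045,(255,0,0))):
        p=proj("side",ring(*mm,hh,rad)); cv2.polylines(I,[np.round((p-[x0,y0]+.5)*k-.5).astype(np.int32)],True,c,1)
    p=proj("side",[foot,foot+.145*m[3]]);p=np.round((p-[x0,y0]+.5)*k-.5).astype(int); cv2.line(I,tuple(map(int,p[0])),tuple(map(int,p[1])),(255,0,255),1)
    return I
E
python3 - <<'E'
from h import *
a=cv2.imread("pics/a4s_raw.png")
I=[brov(a,(.5317,-.0373,.3361),.113,t,dx)[60:600,200:460] for t,dx in((.2,.0035),(.24,.002),(.28,.0))]
cv2.imwrite("pics/b4.png",np.hstack(I))
E
```

```text
(no output)
```

View pics/b4.png

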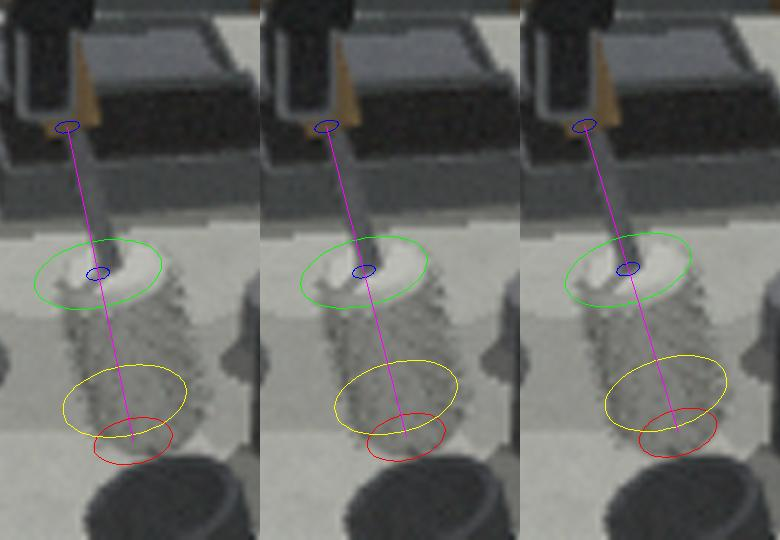

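```bash
python3 - <<'E'
from h import *
a=cv2.imread("pics/a4s_raw.png")
I=[brov(a,(.5317,-.0373,.3361),.113,t,dx)[60:600,200:460] for t,dx in((.22,.0065),(.25,.006),(.28,.005))]
cv2.imwrite("pics/b4.png",np.hstack(I))
E
```

```text
(no output)
```

View pics/b4.png

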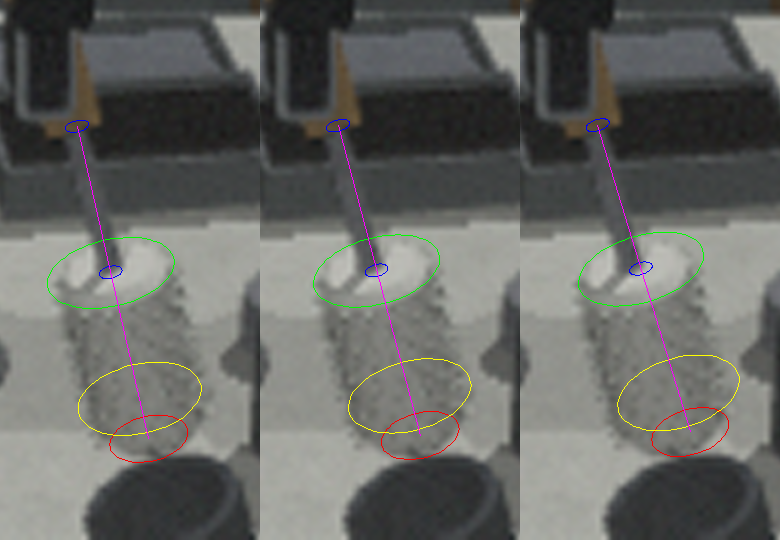

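```bash
python3 -m creep '[{"travel":[0.1,-0.4,0],"turn":0,"hand":1.8},{"travel":[0.1,-0.3,-0.3],"turn":0,"hand":1.8},{"travel":[0,0,-0.6],"turn":0,"hand":1.8},{"travel":[0,0,-0.6],"turn":0,"hand":1.8},{"travel":[0,0,-0.5],"turn":0,"hand":1.8},{"travel":[0,0,0],"turn":0,"hand":1.8},{"travel":[0,0,0],"turn":0,"hand":1.8},{"travel":[0,0,0],"turn":0,"hand":1.8}]' 25
python3 - <<'E'
from h import *
a=viewer.get_image("side");s=r.sense();print(s["tool_pos"],s["ft_force"],s["ft_torque"])
cv2.imwrite("pics/a5_raw.png",a);c=s["tool_pos"]
I=[cv2.resize(a[140:240,235:305],None,fx=6,fy=6,interpolation=cv2.INTER_CUBIC)]+[brov(a,c,.113,.24,.006,x0=235,y0=140,w=60,h=100)]
cv2.imwrite("pics/a5.png",np.hstack(I))
E
```

```text
clock: 9.07
tool_pos: [0.5339, -0.0454, 0.3163]
eef_rot: [-3.142, -0.0, 0.112]
ft_force: [0.1, 0.4, -1.1]
grip_width: 0.0218
[ 0.53401486 -0.04539722  0.31659809] [ 0.2972048   0.10150936 -1.9100173 ] [-0.04813658  0.01268477 -0.02283744]
```

View pics/a5.png

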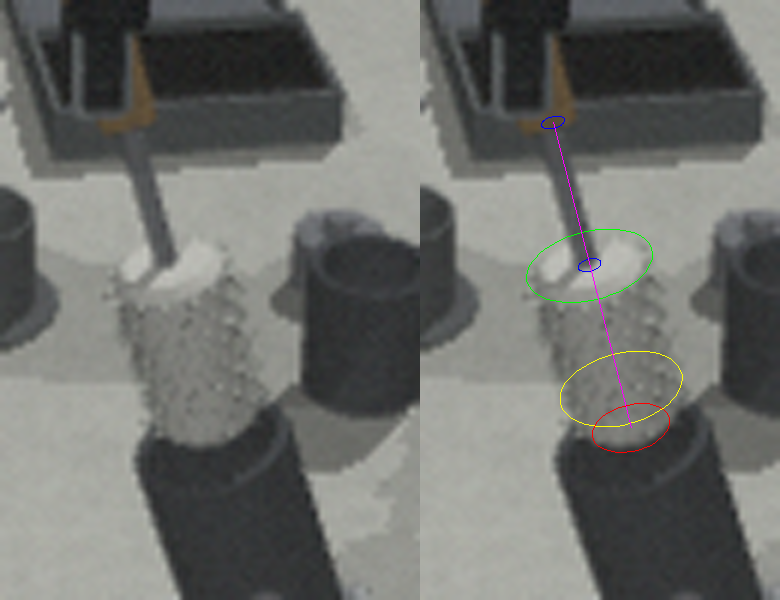

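```bash
python3 -m creep '[{"travel":[0.12,0.02,-0.5],"turn":0,"hand":1.8},{"travel":[0.12,0.02,-0.5],"turn":0,"hand":1.8},{"travel":[0.12,0.01,-0.5],"turn":0,"hand":1.8},{"travel":[0.12,0.01,-0.5],"turn":0,"hand":1.8},{"travel":[0.12,0.01,-0.5],"turn":0,"hand":1.8},{"travel":[0.12,0.01,-0.5],"turn":0,"hand":1.8},{"travel":[0,0,0],"turn":0,"hand":1.8},{"travel":[0,0,0],"turn":0,"hand":1.8}]' 25
python3 - <<'E'
from h import *
a=viewer.get_image("side");s=r.sense();print(s["tool_pos"],s["ft_force"],s["ft_torque"])
cv2.imwrite("pics/a6_raw.png",a);c=s["tool_pos"]
I=[cv2.resize(a[140:240,235:305],None,fx=6,fy=6,interpolation=cv2.INTER_CUBIC)]+[brov(a,c,.113,.26,.006,x0=235,y0=140,w=60,h=100)]
cv2.imwrite("pics/a6.png",np.hstack(I))
E
```

```text
clock: 9.78
tool_pos: [0.5411, -0.0446, 0.2857]
eef_rot: [-3.141, 0.001, 0.112]
ft_force: [-0.3, 0.3, -1.4]
grip_width: 0.0214
[ 0.54115266 -0.04461442  0.28622645] [ 0.65952914 -0.13793162 -1.20434624] [ 0.01861108  0.02521062 -0.05339348]
```

View pics/a6.png

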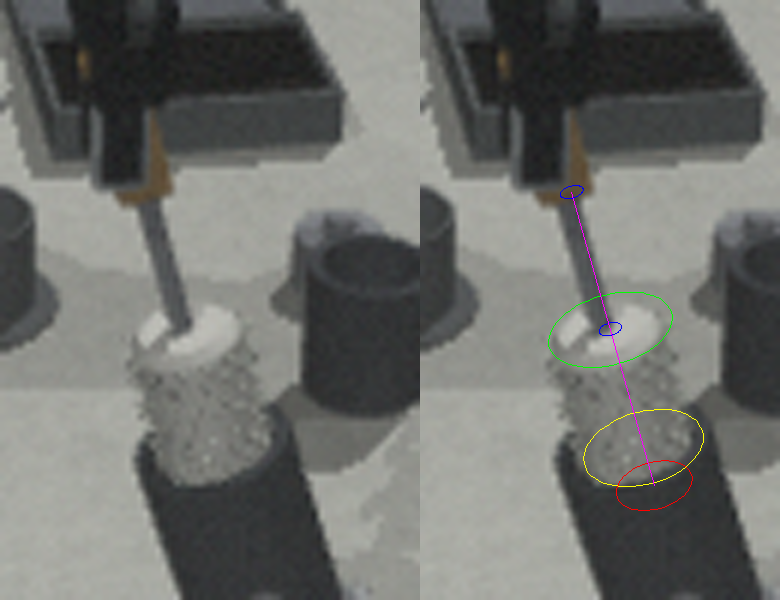

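```bash
python3 -m creep '[{"travel":[0.12,0.01,-0.5],"turn":0,"hand":1.8},{"travel":[0.12,0.01,-0.5],"turn":0,"hand":1.8},{"travel":[0.12,0.01,-0.5],"turn":0,"hand":1.8},{"travel":[0.12,0.01,-0.5],"turn":0,"hand":1.8},{"travel":[0,0,0],"turn":0,"hand":1.8},{"travel":[0,0,0],"turn":0,"hand":1.8},{"travel":[0,0,0],"turn":0,"hand":1.8},{"travel":[0,0,0],"turn":0,"hand":1.8}]' 25
python3 - <<'E'
from h import *
a=viewer.get_image("side");s=r.sense();print(s["tool_pos"],s["ft_force"],s["ft_torque"])
cv2.imwrite("pics/a7_raw.png",a);c=s["tool_pos"]
I=[cv2.resize(a[140:240,235:305],None,fx=6,fy=6,interpolation=cv2.INTER_CUBIC)]+[brov(a,c,.113,.26,.006,x0=235,y0=140,w=60,h=100)]
cv2.imwrite("pics/a7.png",np.hstack(I))
E
```

```text
clock: 10.5
tool_pos: [0.5461, -0.0442, 0.2667]
eef_rot: [3.141, -0.001, 0.112]
ft_force: [0.3, 0.2, -0.9]
grip_width: 0.0218
[ 0.54606825 -0.04423483  0.26671767] [-0.2015208   0.70443209 -2.21382464] [-0.03484625  0.08819059 -0.04215448]
```

View pics/a7.png

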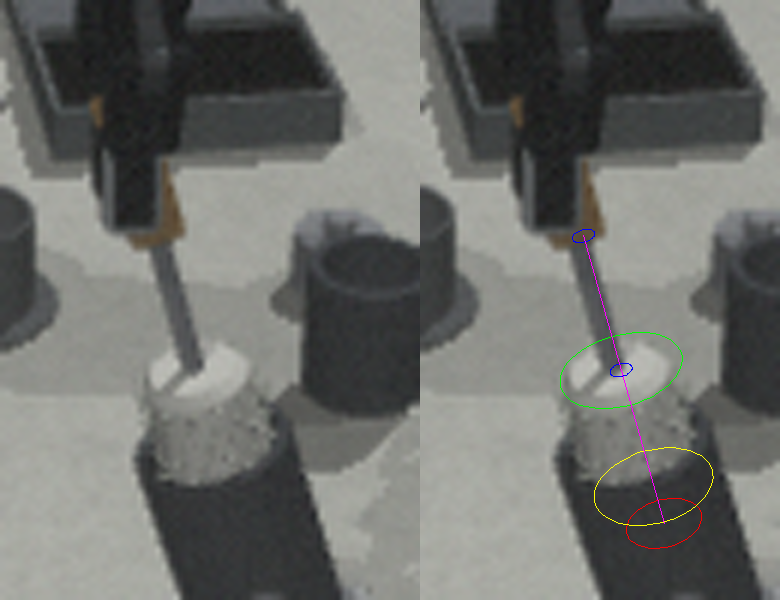

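```bash
for i in 1 2; do :; done; python3 -m creep '[{"travel":[0.06,0.01,-0.25],"turn":0,"hand":1.8},{"travel":[0.06,0,-0.25],"turn":0,"hand":1.8},{"travel":[0.06,0.01,-0.25],"turn":0,"hand":1.8},{"travel":[0,0,0],"turn":0,"hand":1.8},{"travel":[0,0,0],"turn":0,"hand":1.8},{"travel":[0,0,0],"turn":0,"hand":1.8},{"travel":[0,0,0],"turn":0,"hand":1.8},{"travel":[0,0,0],"turn":0,"hand":1.8}]' 25
```

```text
clock: 11.22
tool_pos: [0.5478, -0.044, 0.259]
eef_rot: [3.142, -0.0, 0.112]
ft_force: [-0.3, 0.3, -1.2]
grip_width: 0.0215
```

```bash
python3 -m creep '[{"travel":[0.06,0.01,-0.25],"turn":0,"hand":1.8},{"travel":[0.06,0,-0.25],"turn":0,"hand":1.8},{"travel":[0.06,0.01,-0.25],"turn":0,"hand":1.8},{"travel":[0,0,0],"turn":0,"hand":1.8},{"travel":[0,0,0],"turn":0,"hand":1.8},{"travel":[0,0,0],"turn":0,"hand":1.8},{"travel":[0,0,0],"turn":0,"hand":1.8},{"travel":[0,0,0],"turn":0,"hand":1.8}]' 25
python3 -c "
from h import *
s=r.sense();print(s['tool_pos'],s['ft_force'],s['ft_torque'])"
```

```text
clock: 11.88
tool_pos: [0.5496, -0.0438, 0.2514]
eef_rot: [3.142, -0.0, 0.112]
ft_force: [0.2, 0.4, -1.9]
grip_width: 0.0216
[ 0.54964148 -0.04380358  0.25143282] [ 0.24100082  0.41912519 -1.94471171] [ 0.00899018  0.0168794  -0.03835179]
```

```bash
python3 -m creep '[{"travel":[0.06,0.01,-0.25],"turn":0,"hand":1.8},{"travel":[0.06,0,-0.25],"turn":0,"hand":1.8},{"travel":[0.06,0.01,-0.25],"turn":0,"hand":1.8},{"travel":[0,0,0],"turn":0,"hand":1.8},{"travel":[0,0,0],"turn":0,"hand":1.8},{"travel":[0,0,0],"turn":0,"hand":1.8},{"travel":[0,0,0],"turn":0,"hand":1.8},{"travel":[0,0,0],"turn":0,"hand":1.8}]' 25
```

```text
clock: 12.55
tool_pos: [0.5514, -0.0436, 0.2439]
eef_rot: [3.142, -0.0, 0.112]
ft_force: [0.2, 0.2, -2.2]
grip_width: 0.0216
```

```bash
python3 -c "
from h import *
s=r.sense();print(s['tool_pos'],s['ft_force'],s['ft_torque'])
a=viewer.get_image('side')
crop('side','a8.png',235,140,70,100,6,a)"
```

```text
[ 0.55142383 -0.04361815  0.24394764] [ 0.23497929  0.19366188 -2.19307944] [-0.06290583  0.03285976 -0.02825237]
```

View pics/a8.png

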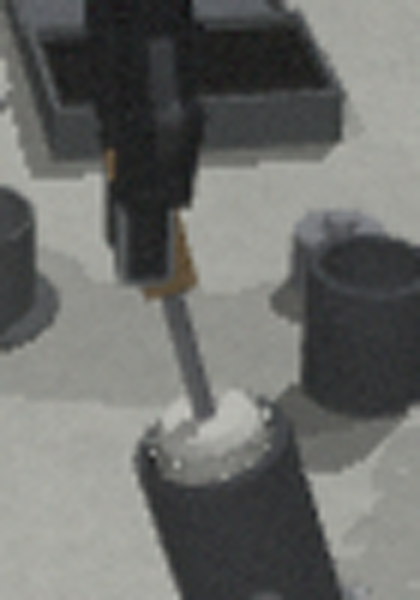

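```bash
python3 -m creep '[{"travel":[0.07,0.01,-0.25],"turn":0,"hand":1.8},{"travel":[0.06,0.01,-0.25],"turn":0,"hand":1.8},{"travel":[0.07,0.01,-0.25],"turn":0,"hand":1.8},{"travel":[0,0,0],"turn":0,"hand":1.8},{"travel":[0,0,0],"turn":0,"hand":1.8},{"travel":[0,0,0],"turn":0,"hand":1.8},{"travel":[0,0,0],"turn":0,"hand":1.8},{"travel":[0,0,0],"turn":0,"hand":1.8}]' 25
```

```text
clock: 13.27
tool_pos: [0.5534, -0.0433, 0.2364]
eef_rot: [3.142, -0.0, 0.112]
ft_force: [-0.4, 0.6, -1.5]
grip_width: 0.0217
```

```bash
python3 -m creep '[{"travel":[0.07,0.01,-0.25],"turn":0,"hand":1.8},{"travel":[0.06,0.01,-0.25],"turn":0,"hand":1.8},{"travel":[0.07,0.01,-0.25],"turn":0,"hand":1.8},{"travel":[0,0,0],"turn":0,"hand":1.8},{"travel":[0,0,0],"turn":0,"hand":1.8},{"travel":[0,0,0],"turn":0,"hand":1.8},{"travel":[0,0,0],"turn":0,"hand":1.8},{"travel":[0,0,0],"turn":0,"hand":1.8}]' 25
```

```text
clock: 13.93
tool_pos: [0.5554, -0.043, 0.229]
eef_rot: [3.142, -0.0, 0.112]
ft_force: [-0.6, -0.5, -0.3]
grip_width: 0.0216
```

```bash
python3 -m creep '[{"travel":[0.07,0.01,-0.25],"turn":0,"hand":1.8},{"travel":[0.06,0.01,-0.25],"turn":0,"hand":1.8},{"travel":[0,0,0],"turn":0,"hand":1.8},{"travel":[0,0,0],"turn":0,"hand":1.8},{"travel":[0,0,0],"turn":0,"hand":1.8},{"travel":[0,0,0],"turn":0,"hand":1.8},{"travel":[0,0,0],"turn":0,"hand":1.8},{"travel":[0,0,0],"turn":0,"hand":1.8}]' 25
python3 -c "
from h import *
s=r.sense();print(s['tool_pos'],s['ft_force'],s['ft_torque'])"
```

```text
clock: 14.6
tool_pos: [0.5566, -0.0429, 0.2249]
eef_rot: [3.141, -0.001, 0.112]
ft_force: [-2.8, 0.3, 6.0]
grip_width: 0.0216
[ 0.55663868 -0.0428669   0.22493913] [-2.75386006  0.28638488  5.98600711] [ 0.00287189  0.5331629  -0.03868039]
```

```bash
python3 -m creep '[{"travel":[0.04,0,-0.15],"turn":0,"hand":1.8},{"travel":[0,0,0],"turn":0,"hand":1.8},{"travel":[0,0,0],"turn":0,"hand":1.8},{"travel":[0,0,0],"turn":0,"hand":1.8},{"travel":[0,0,0],"turn":0,"hand":1.8},{"travel":[0,0,0],"turn":0,"hand":1.8},{"travel":[0,0,0],"turn":0,"hand":1.8},{"travel":[0,0,0],"turn":0,"hand":1.8}]' 25
python3 -c "
from h import *
s=r.sense();print(s['tool_pos'],s['ft_force'],s['ft_torque'])
a=viewer.get_image('side')
crop('side','a9.png',235,140,70,100,6,a)"
```

```text
clock: 15.27
tool_pos: [0.557, -0.0428, 0.2238]
eef_rot: [3.141, -0.001, 0.112]
ft_force: [-3.3, 0.2, 7.1]
grip_width: 0.0214
[ 0.55698586 -0.04284777  0.2238231 ] [-3.34830904  0.20417916  7.07681431] [0.04029255 0.70715102 0.02216494]
```

View pics/a9.png

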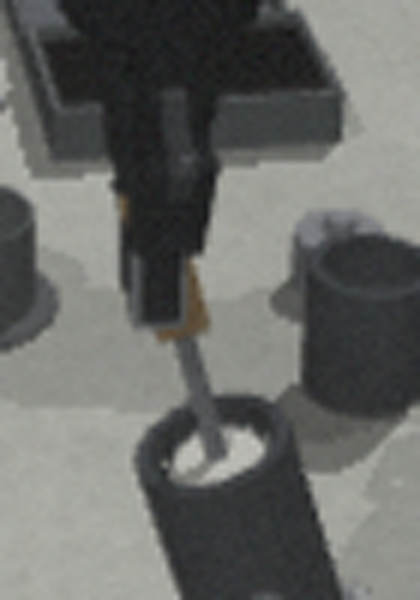

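```bash
python3 -m creep '[{"travel":[-0.12,-0.01,0.5],"turn":0,"hand":1.8},{"travel":[-0.27,-0.03,1],"turn":0,"hand":1.8},{"travel":[-0.27,-0.03,1],"turn":0,"hand":1.8},{"travel":[-0.27,-0.03,1],"turn":0,"hand":1.8},{"travel":[-0.25,-0.02,1],"turn":0,"hand":1.8},{"travel":[-0.25,-0.02,1],"turn":0,"hand":1.8},{"travel":[-0.25,-0.02,1],"turn":0,"hand":1.8},{"travel":[-0.05,0,0.2],"turn":0,"hand":1.8}]' 25
python3 -m creep '[{"travel":[0,0,0],"turn":0,"hand":1.8},{"travel":[0,0,0],"turn":0,"hand":1.8},{"travel":[0.24,0.02,-1],"turn":0,"hand":1.8},{"travel":[0.24,0.02,-1],"turn":0,"hand":1.8},{"travel":[0.24,0.02,-1],"turn":0,"hand":1.8},{"travel":[0.26,0.03,-1],"turn":0,"hand":1.8},{"travel":[0.26,0.03,-1],"turn":0,"hand":1.8},{"travel":[0,0,0],"turn":0,"hand":1.8}]'
python3 -c "
from h import *
s=r.sense();print(s['tool_pos'],s['ft_force'],s['ft_torque'])"
```

```text
clock: 15.98
tool_pos: [0.5399, -0.0445, 0.2921]
eef_rot: [3.141, -0.003, 0.112]
ft_force: [0.3, -0.7, -0.4]
grip_width: 0.0219
clock: 16.65
tool_pos: [0.5521, -0.043, 0.2354]
eef_rot: [-3.14, 0.004, 0.112]
ft_force: [1.7, 0.7, -2.3]
grip_width: 0.0216
[ 0.55206425 -0.0430064   0.23537252] [ 1.67799098  0.71680696 -2.26226984] [ 0.0832209  -0.48764308 -0.0366109 ]
```

```bash
python3 -m creep '[{"travel":[0.15,0.01,-0.3],"turn":0,"hand":1.8},{"travel":[0.12,0.01,-0.3],"turn":0,"hand":1.8},{"travel":[0.1,0,-0.3],"turn":0,"hand":1.8},{"travel":[0.1,0,-0.3],"turn":0,"hand":1.8},{"travel":[0,0,0],"turn":0,"hand":1.8},{"travel":[0,0,0],"turn":0,"hand":1.8},{"travel":[0,0,0],"turn":0,"hand":1.8},{"travel":[0,0,0],"turn":0,"hand":1.8}]' 25
python3 -c "
from h import *
s=r.sense();print(s['tool_pos'],s['ft_force'],s['ft_torque'])"
```

```text
clock: 17.32
tool_pos: [0.5569, -0.043, 0.228]
eef_rot: [3.141, -0.001, 0.112]
ft_force: [-2.0, 0.4, 2.0]
grip_width: 0.0218
[ 0.55693652 -0.04301047  0.22797372] [-1.98570228  0.39855415  2.04108281] [0.12811065 0.31592934 0.02679244]
```

```bash
python3 -m creep '[{"travel":[0.05,0.01,-0.25],"turn":0,"hand":1.8},{"travel":[0.04,0,-0.15],"turn":0,"hand":1.8},{"travel":[0,0,0],"turn":0,"hand":1.8},{"travel":[0,0,0],"turn":0,"hand":1.8},{"travel":[0,0,0],"turn":0,"hand":1.8},{"travel":[0,0,0],"turn":0,"hand":1.8},{"travel":[0,0,0],"turn":0,"hand":1.8},{"travel":[0,0,0],"turn":0,"hand":1.8}]' 25
python3 -c "
from h import *
s=r.sense();print(s['tool_pos'],s['ft_force'],s['ft_torque'])"
```

```text
clock: 17.98
tool_pos: [0.5578, -0.0429, 0.2245]
eef_rot: [3.141, -0.001, 0.112]
ft_force: [-4.2, -0.7, 7.5]
grip_width: 0.0215
[ 0.55784419 -0.04292797  0.22452117] [-4.16078425 -0.67726918  7.50023377] [ 0.15080183  0.54491563 -0.03483418]
```

```bash
python3 -m creep '[{"travel":[-0.15,-0.01,0.5],"turn":0,"hand":1.8},{"travel":[-0.28,-0.03,1],"turn":0,"hand":1.8},{"travel":[-0.28,-0.03,1],"turn":0,"hand":1.8},{"travel":[-0.27,-0.03,1],"turn":0,"hand":1.8},{"travel":[-0.26,-0.02,1],"turn":0,"hand":1.8},{"travel":[-0.25,-0.02,1],"turn":0,"hand":1.8},{"travel":[-0.25,-0.02,1],"turn":0,"hand":1.8},{"travel":[-0.05,0,0.2],"turn":0,"hand":1.8}]' 25
python3 -c "
from h import *
s=r.sense();print(s['tool_pos'],s['ft_force'],s['ft_torque'])
a=viewer.get_image('side')
crop('side','a10.png',235,140,70,100,6,a)"
```

```text
clock: 18.65
tool_pos: [0.54, -0.0446, 0.2931]
eef_rot: [3.141, -0.003, 0.112]
ft_force: [-1.0, 0.5, -1.5]
grip_width: 0.0218
[ 0.53997981 -0.04461084  0.29314731] [-0.97432315  0.46296014 -1.51215408] [-0.00095462  0.08029554  0.06196868]
```

View pics/a10.png

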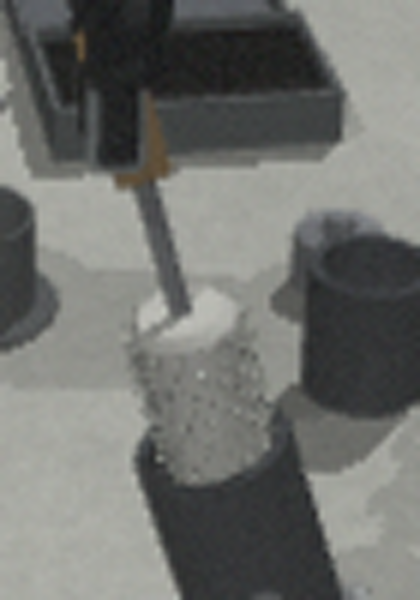

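```bash
python3 -m creep '[{"travel":[0.24,0.02,-1],"turn":0,"hand":1.8},{"travel":[0.25,0.02,-1],"turn":0,"hand":1.8},{"travel":[0.26,0.02,-1],"turn":0,"hand":1.8},{"travel":[0.27,0.03,-1],"turn":0,"hand":1.8},{"travel":[0.27,0.03,-1],"turn":0,"hand":1.8},{"travel":[0.15,0.01,-0.5],"turn":0,"hand":1.8},{"travel":[0.1,0.01,-0.3],"turn":0,"hand":1.8},{"travel":[0.1,0,-0.3],"turn":0,"hand":1.8}]' 25
python3 -m creep '[{"travel":[0.1,0,-0.3],"turn":0,"hand":1.8},{"travel":[0.07,0,-0.25],"turn":0,"hand":1.8},{"travel":[0.05,0,-0.2],"turn":0,"hand":1.8},{"travel":[0,0,0],"turn":0,"hand":1.8},{"travel":[0,0,0],"turn":0,"hand":1.8},{"travel":[0,0,0],"turn":0,"hand":1.8},{"travel":[0,0,0],"turn":0,"hand":1.8},{"travel":[0,0,0],"turn":0,"hand":1.8}]'
python3 -c "
from h import *
s=r.sense();print(s['tool_pos'],s['ft_force'],s['ft_torque'])"
```

```text
clock: 19.37
tool_pos: [0.5561, -0.043, 0.2288]
eef_rot: [-3.141, 0.001, 0.112]
ft_force: [-1.2, 0.2, 1.2]
grip_width: 0.0217
clock: 20.03
tool_pos: [0.5583, -0.043, 0.2242]
eef_rot: [3.141, -0.002, 0.112]
ft_force: [-4.8, 1.1, 7.0]
grip_width: 0.0216
[ 0.55825145 -0.04301656  0.22416732] [-4.82079833  1.08482716  6.97321201] [0.30002535 1.29566361 0.06497223]
```

```bash
python3 -m creep '[{"travel":[-0.17,-0.01,0.5],"turn":0,"hand":1.8},{"travel":[-0.28,-0.03,1],"turn":0,"hand":1.8},{"travel":[-0.28,-0.03,1],"turn":0,"hand":1.8},{"travel":[-0.27,-0.03,1],"turn":0,"hand":1.8},{"travel":[-0.26,-0.02,1],"turn":0,"hand":1.8},{"travel":[-0.25,-0.02,1],"turn":0,"hand":1.8},{"travel":[-0.25,-0.02,1],"turn":0,"hand":1.8},{"travel":[-0.05,0,0.2],"turn":0,"hand":1.8}]' 25
python3 -m creep '[{"travel":[0,0,0],"turn":0,"hand":1.8},{"travel":[-0.26,-0.03,1],"turn":0,"hand":1.8},{"travel":[-0.26,-0.03,1],"turn":0,"hand":1.8},{"travel":[-0.26,-0.03,1],"turn":0,"hand":1.8},{"travel":[-0.26,-0.03,1],"turn":0,"hand":1.8},{"travel":[-0.26,0,1],"turn":0,"hand":1.8},{"travel":[0,0,0],"turn":0,"hand":1.8},{"travel":[0,0,0],"turn":0,"hand":1.8}]'
python3 -c "
from h import *
s=r.sense();print(s['tool_pos'],s['ft_force'],s['ft_torque'])
a=viewer.get_image('side');cv2.imwrite('pics/a11_raw.png',a)
I=[cv2.resize(a[110:210,220:290],None,fx=6,fy=6,interpolation=cv2.INTER_CUBIC)]+[brov(a,s['tool_pos'],.113,.25,.006,x0=220,y0=110,w=60,h=100)]
cv2.imwrite('pics/a11.png',np.hstack(I))"
```

```text
clock: 20.7
tool_pos: [0.5405, -0.0448, 0.2916]
eef_rot: [3.141, -0.003, 0.112]
ft_force: [-0.5, -0.7, -2.0]
grip_width: 0.0218
clock: 21.37
tool_pos: [0.5276, -0.046, 0.34]
eef_rot: [3.141, -0.002, 0.112]
ft_force: [-0.2, -0.9, -2.5]
grip_width: 0.0217
[ 0.52755803 -0.04596922  0.34004009] [-0.15896864 -0.85562398 -2.53394493] [-0.01743767  0.04582051  0.05758644]
```

View pics/a11.png

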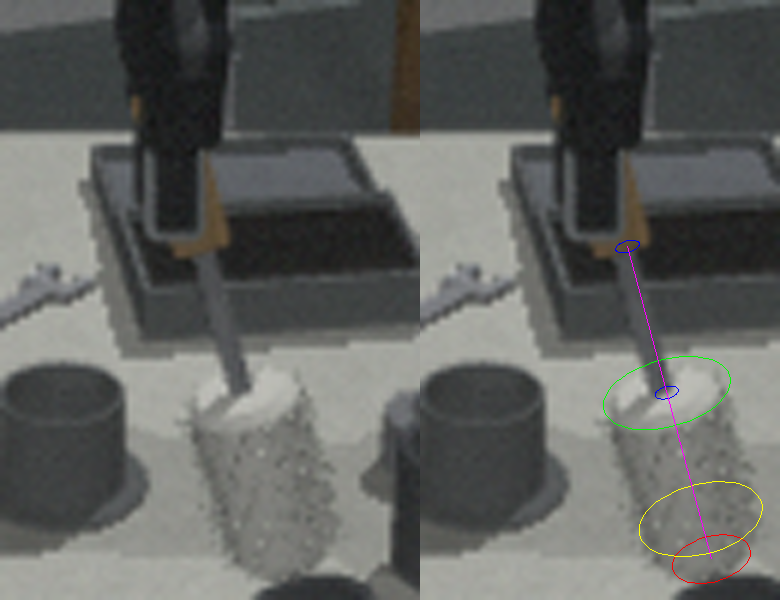

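```bash
python3 -m creep '[{"travel":[-0.4,1.2,0.3],"turn":0,"hand":1.8},{"travel":[-0.8,2.4,0],"turn":0,"hand":1.8},{"travel":[-1,3.2,0],"turn":0,"hand":1.8},{"travel":[-1,3.6,0],"turn":0,"hand":1.8},{"travel":[-1,3.6,0],"turn":0,"hand":1.8},{"travel":[-1,3.6,0],"turn":0,"hand":1.8},{"travel":[-1,3.6,0],"turn":0,"hand":1.8},{"travel":[-1,3.6,0],"turn":0,"hand":1.8}]' 25
python3 -m creep '[{"travel":[-1,3.6,0],"turn":0,"hand":1.8},{"travel":[-1,3.6,0],"turn":0,"hand":1.8},{"travel":[-0.7,2.6,0],"turn":0,"hand":1.8},{"travel":[-0.3,1.4,-2],"turn":0,"hand":1.8},{"travel":[0,0,-3],"turn":0,"hand":1.8},{"travel":[0,0,-3],"turn":0,"hand":1.8},{"travel":[0,0,-2.5],"turn":0,"hand":1.8},{"travel":[0,0,-1],"turn":0,"hand":1.8}]'
python3 -m creep '[{"travel":[0,0,0],"turn":0,"hand":1.8},{"travel":[0,0,0],"turn":0,"hand":1.8},{"travel":[0,0,0],"turn":0,"hand":1.8},{"travel":[0,0,0],"turn":0,"hand":1.8},{"travel":[0,0,0],"turn":0,"hand":1.8},{"travel":[0,0,0],"turn":0,"hand":1.8},{"travel":[0,0,0],"turn":0,"hand":1.8},{"travel":[0,0,0],"turn":0,"hand":1.8}]'
python3 -c "
from h import *
s=r.sense();print(s['tool_pos'],s['ft_force'],s['ft_torque'])
a=viewer.get_image('side');cv2.imwrite('pics/a12_raw.png',a);b=viewer.get_image('top')
I=[cv2.resize(a[100:200,190:260],None,fx=6,fy=6,interpolation=cv2.INTER_CUBIC)]+[cv2.resize(b[200:250,155:213],(360,310),interpolation=cv2.INTER_CUBIC)]
J=np.zeros((600,780,3),np.uint8);J[:,:420]=I[0];J[:310,420:]=I[1]
cv2.imwrite('pics/a12.png',J)"
```

```text
clock: 22.08
tool_pos: [0.454, 0.2042, 0.3412]
eef_rot: [-3.142, 0.001, 0.112]
ft_force: [1.2, 0.6, -1.8]
grip_width: 0.0214
clock: 22.75
tool_pos: [0.4233, 0.3139, 0.2213]
eef_rot: [3.138, 0.007, 0.113]
ft_force: [-0.4, -0.6, -2.8]
grip_width: 0.0219
clock: 23.42
tool_pos: [0.4255, 0.3141, 0.2271]
eef_rot: [-3.141, -0.0, 0.112]
ft_force: [-0.2, 0.0, -1.9]
grip_width: 0.0219
[0.42552105 0.31408547 0.22712805] [-0.17504932  0.04431961 -1.90575874] [-0.0325519   0.02643614 -0.00832784]
```

View pics/a12.png

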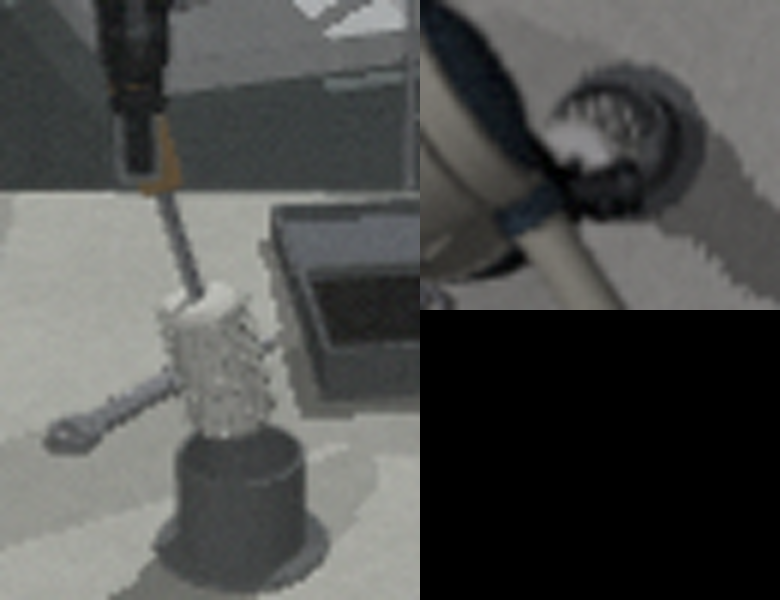

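```bash
python3 -m creep '[{"travel":[0.1,0,-0.8],"turn":0,"hand":1.8},{"travel":[0.1,0,-1],"turn":0,"hand":1.8},{"travel":[0.1,0,-1],"turn":0,"hand":1.8},{"travel":[0,0,-0.6],"turn":0,"hand":1.8},{"travel":[0,0,0],"turn":0,"hand":1.8},{"travel":[0.4,0.05,0],"turn":0,"hand":1.8},{"travel":[0.5,0.06,0],"turn":0,"hand":1.8},{"travel":[0.5,0.06,0],"turn":0,"hand":1.8}]' 25
python3 -m creep '[{"travel":[0.5,0.06,0],"turn":0,"hand":1.8},{"travel":[0.5,0.06,0],"turn":0,"hand":1.8},{"travel":[0.5,0.06,0],"turn":0,"hand":1.8},{"travel":[0.5,0.06,0],"turn":0,"hand":1.8},{"travel":[0.5,0.06,0],"turn":0,"hand":1.8},{"travel":[0.5,0.06,0],"turn":0,"hand":1.8},{"travel":[0,0,0],"turn":0,"hand":1.8},{"travel":[0,0,0],"turn":0,"hand":1.8}]'
python3 -c "
from h import *
s=r.sense();print(s['tool_pos'],s['ft_force'],s['ft_torque'])
a=viewer.get_image('side');cv2.imwrite('pics/a13_raw.png',a);b=viewer.get_image('top')
I=[cv2.resize(a[100:200,190:260],None,fx=6,fy=6,interpolation=cv2.INTER_CUBIC)]+[cv2.resize(b[200:250,155:213],(360,310),interpolation=cv2.INTER_CUBIC)]
J=np.zeros((600,780,3),np.uint8);J[:,:420]=I[0];J[:310,420:]=I[1]
cv2.imwrite('pics/a13.png',J)"
```

```text
clock: 24.18
tool_pos: [0.4426, 0.316, 0.1935]
eef_rot: [-3.141, 0.0, 0.112]
ft_force: [-1.9, -0.7, -0.0]
grip_width: 0.0219
clock: 24.85
tool_pos: [0.473, 0.3194, 0.1925]
eef_rot: [3.141, -0.001, 0.111]
ft_force: [-0.2, -0.0, -2.4]
grip_width: 0.0218
[0.47298987 0.31937941 0.19254409] [-2.03156986e-01 -2.08118820e-03 -2.36662372e+00] [-0.04817313  0.1027467  -0.00894741]
```

View pics/a13.png

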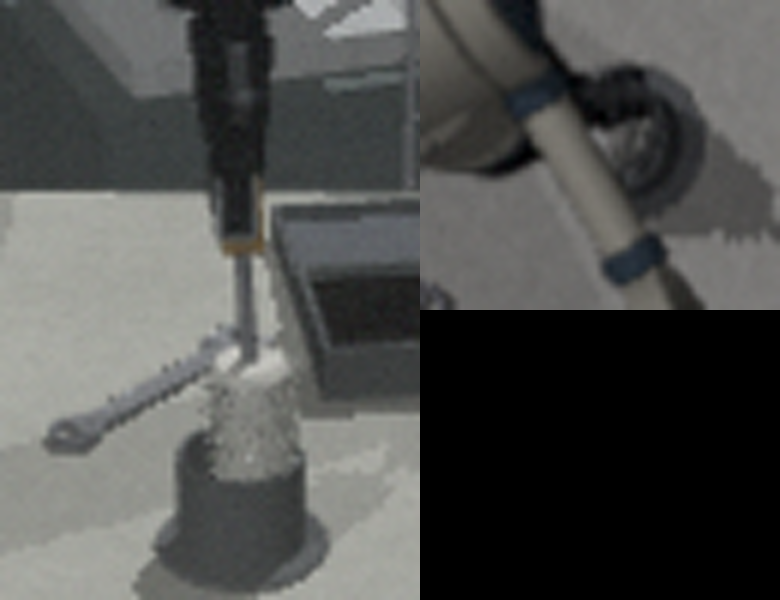

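```bash
python3 -m creep '[{"travel":[0.5,0.06,0],"turn":0,"hand":1.8},{"travel":[0.5,0.06,0],"turn":0,"hand":1.8},{"travel":[0,0,0],"turn":0,"hand":1.8},{"travel":[0,0,0],"turn":0,"hand":1.8},{"travel":[-0.4,-0.05,0],"turn":0,"hand":1.8},{"travel":[-0.4,-0.05,0],"turn":0,"hand":1.8},{"travel":[-0.3,-0.05,0],"turn":0,"hand":1.8},{"travel":[0,0,0],"turn":0,"hand":1.8}]' 25
python3 -c "
from h import *
s=r.sense();print(s['tool_pos'],s['ft_force'],s['ft_torque'])
a=viewer.get_image('side');cv2.imwrite('pics/a14_raw.png',a)
crop('side','a14.png',190,100,70,100,6,a)"
```

```text
clock: 25.62
tool_pos: [0.4708, 0.3191, 0.1931]
eef_rot: [-3.141, -0.001, 0.112]
ft_force: [0.7, 0.1, -1.1]
grip_width: 0.0216
[0.47084854 0.31911587 0.19306716] [ 0.65763127  0.05257834 -1.13541063] [ 0.04511706  0.02070922 -0.02420609]
```

View pics/a14.png

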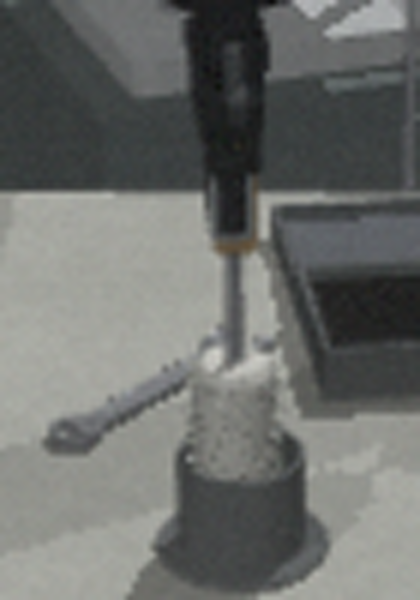

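```bash
python3 -m creep '[{"travel":[0.2,0,0],"turn":0,"hand":1.8},{"travel":[0,0,-0.8],"turn":0,"hand":1.8},{"travel":[0,0,-0.8],"turn":0,"hand":1.8},{"travel":[0,0,-0.7],"turn":0,"hand":1.8},{"travel":[0,0,-0.3],"turn":0,"hand":1.8},{"travel":[0,0,0],"turn":0,"hand":1.8},{"travel":[0,0,0],"turn":0,"hand":1.8},{"travel":[0,0,0],"turn":0,"hand":1.8}]' 25
python3 -c "
from h import *
s=r.sense();print(s['tool_pos'],s['ft_force'],s['ft_torque'])"
```

```text
clock: 26.33
tool_pos: [0.4735, 0.3191, 0.167]
eef_rot: [-3.141, -0.0, 0.112]
ft_force: [-0.0, -0.5, -2.1]
grip_width: 0.0221
[0.4735009  0.31912444 0.16703949] [-0.04712081 -0.49988719 -2.1182557 ] [ 0.00777415 -0.0208037  -0.01149923]
```

```bash
python3 -m creep '[{"travel":[-0.1,0,-0.3],"turn":0,"hand":1.8},{"travel":[0,0,-0.1],"turn":0,"hand":1.8},{"travel":[0,0,-0.1],"turn":0,"hand":1.8},{"travel":[0,0,0],"turn":0,"hand":1.8},{"travel":[0,0,0],"turn":0,"hand":1.8},{"travel":[0,0,0],"turn":0,"hand":1.8},{"travel":[0,0,0],"turn":0,"hand":1.8},{"travel":[0,0,0],"turn":0,"hand":1.8}]' 25
python3 -c "
from h import *
s=r.sense();print(s['tool_pos'],s['ft_force'],s['ft_torque'])
a=viewer.get_image('side')
crop('side','a15.png',190,100,70,100,6,a)"
```

```text
clock: 27.0
tool_pos: [0.4725, 0.3192, 0.1627]
eef_rot: [-3.141, -0.001, 0.112]
ft_force: [-0.9, -1.4, 6.1]
grip_width: 0.0217
[0.47254812 0.31923226 0.16266681] [-0.90385105 -1.36277541  6.08079286] [-0.18946067  0.33879804  0.01986505]
```

View pics/a15.png

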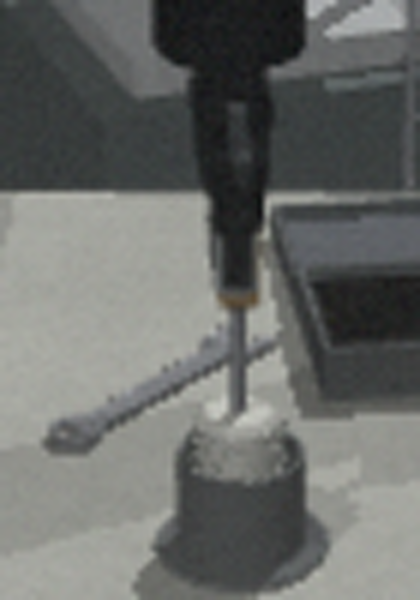

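```bash
python3 -m creep '[{"travel":[0,0,0.2],"turn":0,"hand":1.8},{"travel":[0,0,0],"turn":0,"hand":2.5},{"travel":[0,0,0],"turn":0,"hand":3.2},{"travel":[0,0,0],"turn":0,"hand":4},{"travel":[0,0,0],"turn":0,"hand":5},{"travel":[0,0,0],"turn":0,"hand":6.5},{"travel":[0,0,0],"turn":0,"hand":8},{"travel":[0,0,0],"turn":0,"hand":8}]' 25
python3 -m creep '[{"travel":[0,0,0],"turn":0,"hand":8},{"travel":[0,0,1],"turn":0,"hand":8},{"travel":[0,0,2],"turn":0,"hand":8},{"travel":[0,0,3],"turn":0,"hand":8},{"travel":[0,0,3],"turn":0,"hand":8},{"travel":[0,-1,3],"turn":0,"hand":8},{"travel":[0,-3,2],"turn":0,"hand":8},{"travel":[0,-3,0],"turn":0,"hand":8}]'
python3 -c "
from h import *
s=r.sense();print(s['tool_pos'],s['ft_force'],s['ft_torque'])
a=viewer.get_image('side');b=viewer.get_image('top')
cv2.imwrite('pics/a16s_raw.png',a);cv2.imwrite('pics/a16t_raw.png',b)
J=np.zeros((600,780,3),np.uint8);J[:,:420]=cv2.resize(a[100:200,190:260],None,fx=6,fy=6,interpolation=cv2.INTER_CUBIC);J[:310,420:]=cv2.resize(b[200:250,155:213],(360,310),interpolation=cv2.INTER_CUBIC)
cv2.imwrite('pics/a16.png',J)"
```

```text
clock: 27.72
tool_pos: [0.4724, 0.3191, 0.1637]
eef_rot: [3.142, 0.0, 0.112]
ft_force: [-0.6, -0.6, -0.7]
grip_width: 0.08
clock: 28.38
tool_pos: [0.4729, 0.2494, 0.3104]
eef_rot: [-3.139, -0.009, 0.114]
ft_force: [1.2, -0.2, 1.3]
grip_width: 0.0802
[0.47291221 0.2493738  0.3104389 ] [ 1.20096216 -0.23083835  1.29657856] [-0.0082612  -0.00634302  0.00082304]
```

View pics/a16.png

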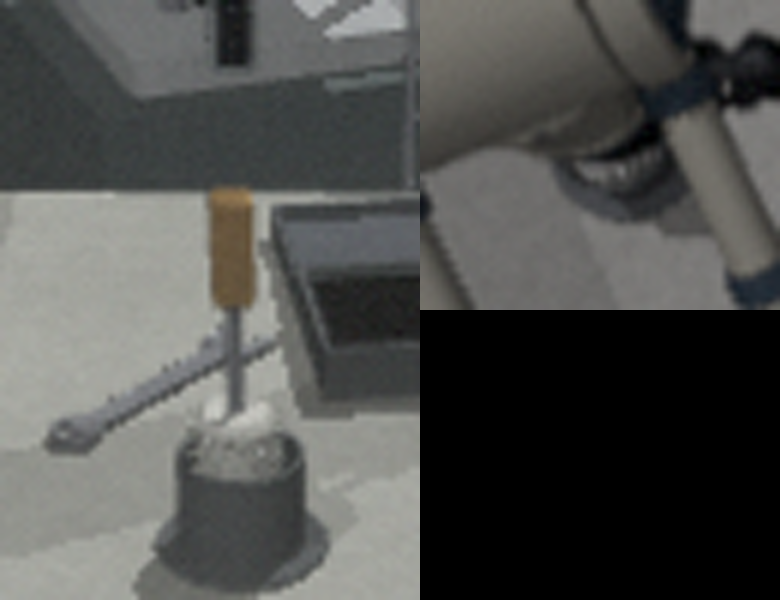

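```bash
python3 - <<'E'
from h import *
s=cv2.imread("pics/side0.png");t=cv2.imread("pics/top0.png")
g=lambda I:np.clip(255*(I/255.)**.6,0,255).astype(np.uint8)
a=cv2.resize(s[245:275,203:240],None,fx=10,fy=10,interpolation=cv2.INTER_CUBIC)
b=cv2.resize(t[212:244,268:306],None,fx=10,fy=10,interpolation=cv2.INTER_CUBIC)
I=np.zeros((320,760,3),np.uint8);I[:300,:370]=a;I[:,380:]=b
cv2.imwrite("pics/ch.png",g(I))
E
```

```text
(no output)
```

View pics/ch.png

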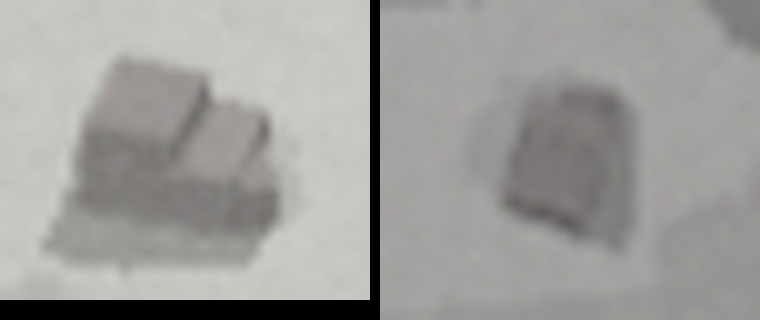

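```bash
python3 - <<'E'
from h import *
np.set_printoptions(precision=4,suppress=True)
print(atz("top",285.75,227.35,.02))
f=lambda u,v:(203+(u+.5)/10-.5,245+(v+.5)/10-.5)
A=atz("side",*f(80,205),0);B=atz("side",*f(272,232),0);print("bottom front edge",A,B,np.linalg.norm(B-A),np.arctan2(B[1]-A[1],B[0]-A[0]))
C=np.array([.456,-.0445]); x=np.array([np.cos(-.29),np.sin(-.29)]);y=np.array([-x[1],x[0]])
m=(A+B)[:2]/2+.016*y;print("center from side",m)
E
```

```text
[ 0.4557 -0.0428  0.02  ]
bottom front edge [ 0.4322 -0.048  -0.    ] [ 0.4824 -0.0588  0.    ] 0.0513638795997514 -0.21176504449013828
center from side [ 0.4619 -0.0381]
```

```bash
python3 -m creep '[{"travel":[-0.2,-3.8,-1],"turn":-0.075,"hand":6},{"travel":[-0.2,-3.8,-1],"turn":-0.075,"hand":6},{"travel":[-0.2,-3.8,-1],"turn":-0.075,"hand":6},{"travel":[-0.2,-3.8,-1],"turn":-0.075,"hand":6},{"travel":[-0.2,-3.8,-1],"turn":-0.075,"hand":6},{"travel":[-0.2,-3.8,-1],"turn":0,"hand":6},{"travel":[-0.2,-3.8,-1],"turn":0,"hand":6},{"travel":[-0.1,-2.2,-3],"turn":0,"hand":6}]' 40
python3 -m creep '[{"travel":[0,0,-3],"turn":0,"hand":6},{"travel":[0,0,-3],"turn":0,"hand":6},{"travel":[0,0,-3],"turn":0,"hand":6},{"travel":[0,0,-3],"turn":0,"hand":6},{"travel":[0,0,0],"turn":0,"hand":6},{"travel":[0,0,0],"turn":0,"hand":6},{"travel":[0,0,0],"turn":0,"hand":6},{"travel":[0,0,0],"turn":0,"hand":6}]'
python3 -c "
from h import *
a=viewer.get_image('side');b=viewer.get_image('top')
J=np.zeros((600,800,3),np.uint8);J[:,:480]=cv2.resize(a[205:285,190:254],(480,600),interpolation=cv2.INTER_CUBIC);J[:320,480:]=cv2.resize(b[205:255,260:310],(320,320),interpolation=cv2.INTER_CUBIC)
cv2.imwrite('pics/a17.png',J)"
```

```text
clock: 29.15
tool_pos: [0.4584, -0.0419, 0.2076]
eef_rot: [3.141, -0.008, -0.265]
ft_force: [1.1, 0.3, 0.4]
grip_width: 0.0599
clock: 29.82
tool_pos: [0.4589, -0.0389, 0.0867]
eef_rot: [-3.141, -0.004, -0.263]
ft_force: [0.3, 0.0, -0.0]
grip_width: 0.0598
```

View pics/a17.png

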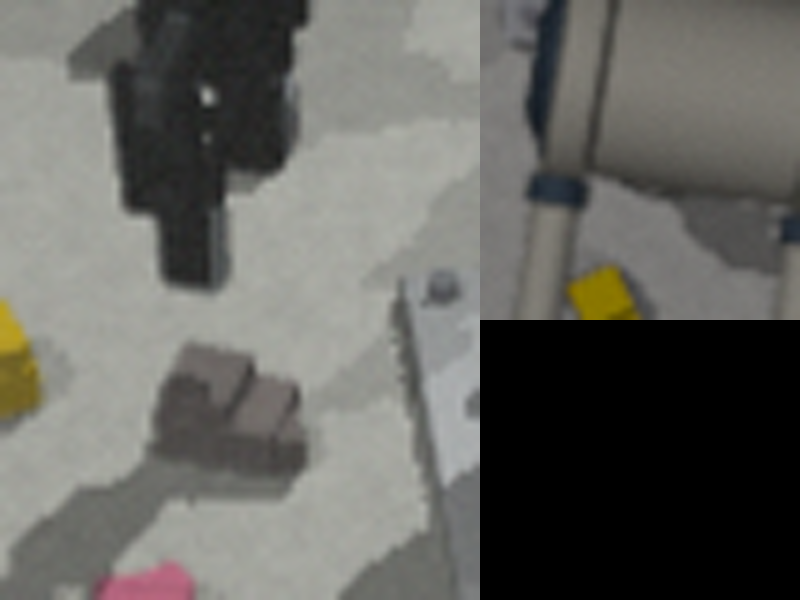

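```bash
python3 -m creep '[{"travel":[0.2,-0.1,-2.5],"turn":0,"hand":6},{"travel":[0,0,-2.5],"turn":0,"hand":6},{"travel":[0,0,-1.8],"turn":0,"hand":6},{"travel":[0,0,-1],"turn":0,"hand":6},{"travel":[0,0,-0.2],"turn":0,"hand":6},{"travel":[0,0,0],"turn":0,"hand":6},{"travel":[0,0,0],"turn":0,"hand":4},{"travel":[0,0,0],"turn":0,"hand":2}]' 40
python3 -m creep '[{"travel":[0,0,0],"turn":0,"hand":2},{"travel":[0,0,0],"turn":0,"hand":2},{"travel":[0,0,0],"turn":0,"hand":2},{"travel":[0,0,0],"turn":0,"hand":2},{"travel":[0,0,0],"turn":0,"hand":2},{"travel":[0,0,0],"turn":0,"hand":2},{"travel":[0,0,0],"turn":0,"hand":2},{"travel":[0,0,0],"turn":0,"hand":2}]'
python3 -m creep '[{"travel":[0,0,1],"turn":0,"hand":2},{"travel":[0,0,2],"turn":0,"hand":2},{"travel":[0,0,3],"turn":0,"hand":2},{"travel":[0,0,3],"turn":0,"hand":2},{"travel":[0,0,3],"turn":0,"hand":2},{"travel":[0,0,2],"turn":0,"hand":2},{"travel":[0,0,0],"turn":0,"hand":2},{"travel":[0,0,0],"turn":0,"hand":2}]'
python3 -c "
from h import *
a=viewer.get_image('side')
cv2.imwrite('pics/a18.png',cv2.resize(a[185:285,190:290],(600,600),interpolation=cv2.INTER_CUBIC))"
```

```text
clock: 30.58
tool_pos: [0.4606, -0.0401, 0.0056]
eef_rot: [-3.141, -0.003, -0.263]
ft_force: [0.6, -1.4, -0.2]
grip_width: 0.0368
clock: 31.25
tool_pos: [0.4607, -0.0401, 0.0057]
eef_rot: [-3.141, -0.003, -0.263]
ft_force: [-0.3, -0.2, 6.2]
grip_width: 0.0311
clock: 31.92
tool_pos: [0.46, -0.04, 0.1455]
eef_rot: [-3.141, -0.003, -0.263]
ft_force: [0.1, 0.4, -1.2]
grip_width: 0.0309
```

View pics/a18.png

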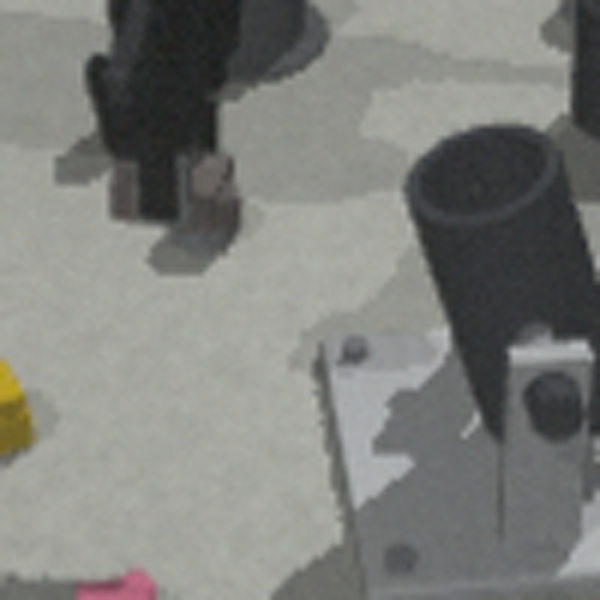

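```bash
python3 -m creep '[{"travel":[0.6,-3,0],"turn":0.078,"hand":2},{"travel":[0.7,-3.6,0],"turn":0.078,"hand":2},{"travel":[0.7,-3.6,0],"turn":0.078,"hand":2},{"travel":[0.7,-3.6,0],"turn":0.078,"hand":2},{"travel":[0.7,-3.6,0],"turn":0.078,"hand":2},{"travel":[0.7,-3.6,0],"turn":0,"hand":2},{"travel":[0.6,-3,0],"turn":0,"hand":2},{"travel":[0.4,-1.8,0],"turn":0,"hand":2}]'
python3 -m creep '[{"travel":[0,0,0],"turn":0,"hand":2},{"travel":[0,0,0],"turn":0,"hand":2},{"travel":[0,0,-2],"turn":0,"hand":2},{"travel":[0,0,-2],"turn":0,"hand":2},{"travel":[0,0,-1],"turn":0,"hand":2},{"travel":[0,0,0],"turn":0,"hand":2},{"travel":[0,0,0],"turn":0,"hand":2},{"travel":[0,0,0],"turn":0,"hand":2}]'
python3 -c "
from h import *
a=viewer.get_image('side');b=viewer.get_image('top')
J=np.zeros((600,800,3),np.uint8);J[:,:480]=cv2.resize(a[270:384,195:286],(480,600),interpolation=cv2.INTER_CUBIC);J[:320,480:]=cv2.resize(b[180:250,325:395],(320,320),interpolation=cv2.INTER_CUBIC)
cv2.imwrite('pics/a19.png',J)"
```

```text
clock: 32.63
tool_pos: [0.5092, -0.3006, 0.1406]
eef_rot: [-3.139, 0.004, 0.124]
ft_force: [-0.5, -0.2, 0.3]
grip_width: 0.0311
clock: 33.3
tool_pos: [0.5108, -0.2976, 0.095]
eef_rot: [3.141, -0.001, 0.128]
ft_force: [0.3, -0.5, 0.9]
grip_width: 0.0309
```

View pics/a19.png

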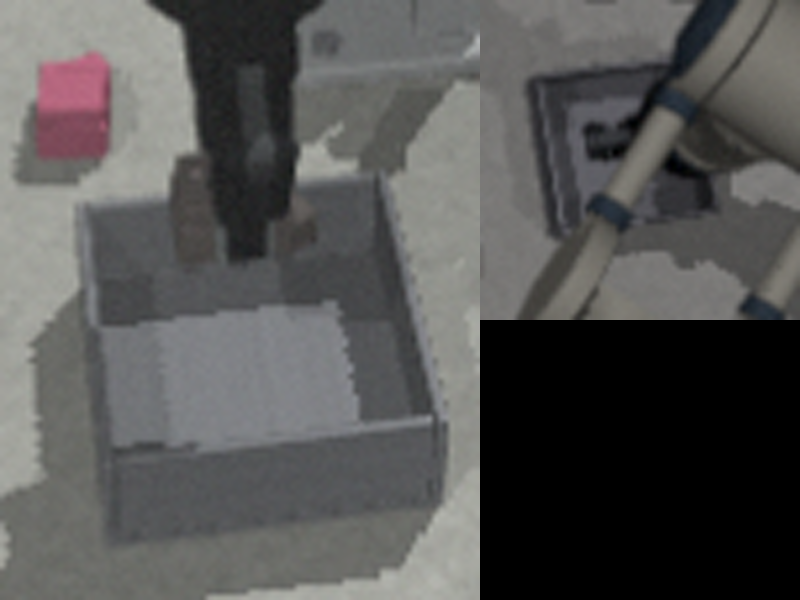

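Held over the bin: the lump projects into the box, centred left to right in the side view. Next I lower it and release.

```bash
python3 -m creep '[{"travel":[0,0,-2],"turn":0,"hand":2},{"travel":[0,0,-2],"turn":0,"hand":2},{"travel":[0,0,-1.5],"turn":0,"hand":2},{"travel":[0,0,-1],"turn":0,"hand":2},{"travel":[0,0,-1],"turn":0,"hand":2},{"travel":[0,0,0],"turn":0,"hand":2},{"travel":[0,0,0],"turn":0,"hand":2},{"travel":[0,0,0],"turn":0,"hand":2}]'
python3 -m creep '[{"travel":[0,0,0],"turn":0,"hand":3},{"travel":[0,0,0],"turn":0,"hand":4},{"travel":[0,0,0],"turn":0,"hand":4.8},{"travel":[0,0,0],"turn":0,"hand":4.8},{"travel":[0,0,0],"turn":0,"hand":4.8},{"travel":[0,0,1],"turn":0,"hand":4.8},{"travel":[0,0,3],"turn":0,"hand":4.8},{"travel":[0,0,4],"turn":0,"hand":4.8}]'
python3 -m creep '[{"travel":[0,0,4],"turn":0,"hand":4.8},{"travel":[0,0,4],"turn":0,"hand":4.8},{"travel":[-2,-2,3],"turn":0,"hand":4.8},{"travel":[-3,-2.5,1],"turn":0,"hand":4.8},{"travel":[-3,-2.5,0],"turn":0,"hand":4.8},{"travel":[-3,-2.5,0],"turn":0,"hand":4.8},{"travel":[-3,-2.5,0],"turn":0,"hand":4.8},{"travel":[-3,-2.5,0],"turn":0,"hand":4.8}]'
python3 -m creep '[{"travel":[-3,-2.5,0],"turn":0,"hand":4.8},{"travel":[-3,-2.5,0],"turn":0,"hand":4.8},{"travel":[-3,-2.5,0],"turn":0,"hand":4.8},{"travel":[-3,-2.5,0],"turn":0,"hand":4.8},{"travel":[0,0,0],"turn":0,"hand":4.8},{"travel":[0,0,0],"turn":0,"hand":4.8},{"travel":[0,0,0],"turn":0,"hand":4.8},{"travel":[0,0,0],"turn":0,"hand":4.8}]'
python3 -c "
from h import *
a=viewer.get_image('side');b=viewer.get_image('top')
cv2.imwrite('pics/f_s.png',a);cv2.imwrite('pics/f_t.png',b)
J=np.zeros((600,800,3),np.uint8);J[:,:480]=cv2.resize(a[270:384,195:286],(480,600),interpolation=cv2.INTER_CUBIC);J[:320,480:]=cv2.resize(b[180:250,325:395],(320,320),interpolation=cv2.INTER_CUBIC)
cv2.imwrite('pics/a20.png',J)"
```

```text
clock: 34.07
tool_pos: [0.511, -0.2983, 0.0201]
eef_rot: [3.14, -0.001, 0.127]
ft_force: [-0.1, -0.3, -0.5]
grip_width: 0.0307
clock: 34.73
tool_pos: [0.5084, -0.2966, 0.096]
eef_rot: [-3.136, 0.006, 0.127]
ft_force: [0.6, -0.1, -0.2]
grip_width: 0.0483
clock: 35.4
tool_pos: [0.3389, -0.4437, 0.22]
eef_rot: [3.14, -0.001, 0.127]
ft_force: [0.4, 0.2, -0.1]
grip_width: 0.048
clock: 36.07
tool_pos: [0.2215, -0.5423, 0.2193]
eef_rot: [3.141, -0.001, 0.128]
ft_force: [0.2, -0.5, 0.6]
grip_width: 0.0478
```

View pics/a20.png

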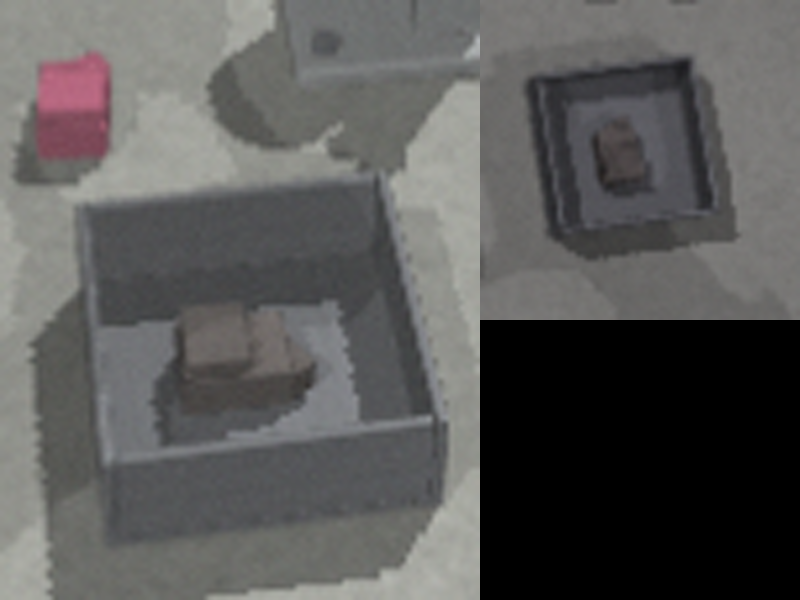

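View pics/f_t.png

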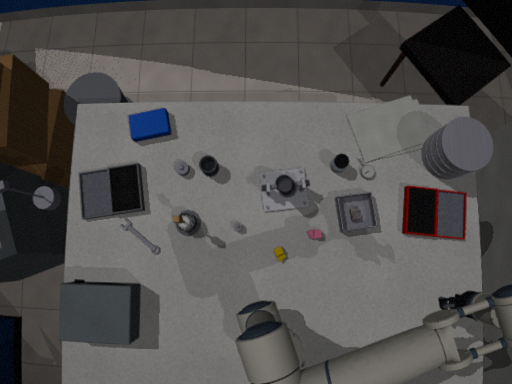

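View pics/f_s.png

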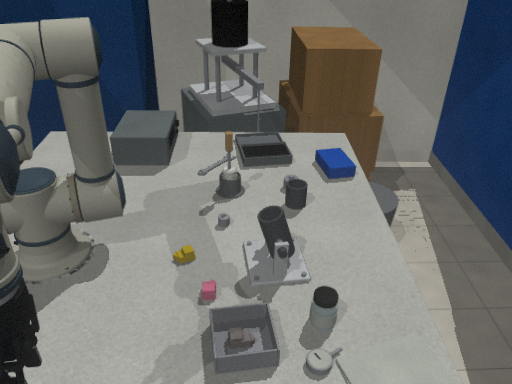

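The lump lies flat on the bin floor (top image 356,214; side image 238,336). The brush stands in its caddy with its grip at side (228,141), as it did at the start. The mould and the bystanders look unmoved.

```bash
python3 - <<'E'
from h import *
a=cv2.imread('pics/side0.png').astype(int);b=cv2.imread('pics/f_s.png').astype(int)
print("mould crop diff",np.abs(a-b)[200:290,240:312].mean(), "brush crop diff",np.abs(a-b)[125:200,210:250].mean())
order.close_job()
E
```

```text
mould crop diff 2.074485596707819 brush crop diff 3.957666666666667
the job is handed in; nothing more can be done
```

I brushed out the mould three times, stood the brush back in its caddy, put the lump in the scrap bin and handed the job in at about 36 s of the 72 s allowed. The hand-in gives no verdict, so this rests on my own readings.

- **Tilting the brush:** The tool can only point straight down. I turned the brush in a light grip (25 N) by levering it against the fixed caddy rim, to about 0.25 rad. The mould leans about 0.27 rad. I used the rim the other way to straighten the brush before putting it back.
- **Strokes:** Each time the plate gave with about 9 N on the brush. Force rose about 1.2 to 1.9 N per mm, against the spring's 1.5, so I estimate about 5 mm of push. After strokes one and two I drew the foot up to about 20 mm below the mouth, and after the third right out. That depth is worked out from images and arm readings, not measured directly.
- **Last checks:**
  - The brush stands upright in the caddy.
  - The lump lies flat near the middle of the bin.
  - The mould looks the same in the before and after side pictures, and the weights, gauge, spare mould, jar, wrench and look-alikes look unmoved.
  - The arm is clear of everything.
- **Disagreement:** The two cameras put the lump about 6 to 8 mm apart. I used a position in between and the grasp held. The brush tilt also read differently from the stem (about 0.29) than from the head (about 0.24), which was within the bore's slack.

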